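Park the pupillometer on its ball dock and lock it

ROBOT

A 6-joint arm with a two-finger parallel gripper is mounted at the origin on the work surface. World frame = base frame: x ahead of the robot, y to its left, z up, the work surface at z = 0. Lengths are in mm, angles in degrees, forces in N, time in s.
With the tool pointing down it reaches from about 350 to 800 mm from the base axis. Payload 7.3 kg.
Tool frame: the origin (TCP) lies between the finger pads; the fingertips stand 19 mm ahead of it and the grasp point (between the pads) is the TCP (finger_overhang is the distance from the TCP to the fingertips, in mm); z points along the fingers, y is the direction in which the jaws open and shut (so a half turn about z gives the same grasp; the last joint's range is limited). The gripper opens to 85 mm and grips with 20 to 120 N. Pads are 22 mm wide; open, the fingers measure 114 mm over their backs; the gripper's body (76 mm by 85 mm) begins 54 mm behind the grasp point. The pads swing forward as they close: fully open they stand 13 mm farther back than shut.
Start: joints at [59.358, 19.595, 87.324, -0, 73.075, -8.365], TCP at [199.002, 485.84, 250.322] pointing down, gripper open.
Joint ranges: [-145.02, 145.02], [-44.19, 115.74], [2.07, 154.8], [-57.11, 237.11], [16.16, 152.29], [-177.93, 177.93]. Speed limits (degrees/s): [147.25, 147.25, 180, 180, 180, 180].

INTERFACE

Orientations are given as a 3x3 rotation matrix whose columns are the frame's x, y, z axes.
In Python, from bench import * gives the robot as it stands. The module is installed in compiled form; this text tells all that it offers.
- The arm moves only by the tool jog_arm, never from a script. Its arguments are lists of equal length, an entry for each row: "gripper": the closure, from 0 (fully open) to 1 (shut); "xyz": the shift along the tool's x, y, z in mm, a list of three; "delta_rot": the turn, a rotation vector about the tool's x, y, z in degrees, a list of three. In form: {"gripper": [gripper, ...], "xyz": [[x, y, z], ...], "delta_rot": [[rx, ry, rz], ...]}. A call has 1 to 10 rows; each row is the pose to reach, as a shift and turn from the pose measured when the call began, along the tool's axes at that moment; what a row does not reach only later rows make up. A row lasts 1/8 s, in which the tool goes at most 62.5 mm and 10.7 degrees, less where a joint would pass 70% of its speed; a pose out of reach is approached as far as the arm can. A call with a gripper value outside its range is refused whole. The fingers move at their own pace and stop on an object; "newtons" is the grip in N (left out, the last holds). Time passes only in rows, so rows that repeat a pose let the fingers close. It gives the time, the measured TCP pose, the force and the opening at its end, in the units of the state.
- get_obs(): the state, without advancing time (a new reading comes with each control period).
- grab_frame(name): name is "scene" or "top"; returns a dict with "frame" (400x640x3 uint8, red, green, blue), "z_map" (400x640 float32, mm along the optical axis (not along the pixel's ray), 0 where there is no reading), "fx", "fy", "cx", "cy" (pixels), "extrinsics" (4x4, takes a point from world to camera coordinates). Camera axes: x right, y down, z forward; pixel columns grow to the right and rows downward; lengths in mm; the calibration is good to about 2 mm. A picture is of the moment at which its call begins.
- finish_job(): hands the job in, once; it reports no verdict.
Trained networks look in a picture, given as the dict that the camera call returned (one of the last four; its "shot" number tells which), for a name from the list of things; names that differ only in an ending like _2 or _b are one class to them, and where a whole thing is asked for, a point or a joint stands for the part that bears it (a point fixed in the world has none). Each returns a list of dicts, best first, with "p" (0 to 1); they miss things now and then, are a little off and sometimes report something else, mostly with a low value. They report only what shows in the picture. A call takes as long as a camera call.
- masks_of(picture, target): "mask" (400x640 bool, what is visible of it) and "xy" ([column, row] in pixels, amid what is visible of it).
The state is a dict: "time": time; "joint_positions": joint angles; "qvel": joint speeds; "joint_torque": joint torques, N m; "position": TCP position; "ee_rot": TCP orientation; "force": force on the tool from outside, world axes, zero at the start; "torque": the same for the moment, N m; "gripper_width": finger opening in mm.
Only numpy, scipy, OpenCV 4.12 (cv2) and the standard library are available. Lean on these libraries where they do the work, as an engineer would, in place of code of your own. Each camera call takes 0.05 s, during which the arm holds its last target.

TASK

The trolley is about to be wheeled away, so secure the pupillometer on its dock: raise the lock handle on its coupler right up, lift the pupillometer and lower its coupler gently onto the ball of the dock so that it stands level with all four feet on the dock plate, then press the lock handle fully down and let go. Keep the pupillometer upright and leave the lenses and the other things on the trolley where they lie.

Things in the scene. Friction and masses are not known exactly. Their poses are not given: they have to be found in the camera images.
- pupillometer_grip (a point): Centre of the narrow housing of the silver pupillometer (loose, 0.6 to 0.9 kg, starts standing on its four feet): 54 mm wide across y with parallel sides, x -42 to +45 mm, 6 to 62 mm above the feet; grip it here. This point is 34 mm above the feet's underside and within 10 mm of the centre of mass. x points to the wide head, z up. The coupler tongue and eyepiece are at the -x end.
- head_centre (a point): Centre of the pupillometer's wide head with the black forehead rest: 62 mm from pupillometer_grip along +x, 43 mm above the feet. The head is 150 mm wide (166 over its knobs), 34 mm deep, 62 mm tall above the feet, 76 mm with the rest. Below it are the front feet at y +-40 mm; the rear feet are 94 mm behind them at y +-19 mm, each 12 mm across.
- coupler_socket (a point): Where the ball's centre goes in the pupillometer's coupler, a round chrome cup (41 mm outside, flat top 39.5 mm above the feet, nose to 101 mm behind the grip) open downwards. 75 mm from pupillometer_grip along -x, 21 mm above the feet. Bore 28 mm; lower rim 6 mm above the feet. With the handle down a jaw bars the mouth: the ball can neither enter nor leave; above 0.9 rad it enters freely.
- handle_hinge (a point): Pivot of the lock handle on top of the coupler: 58 mm from pupillometer_grip along -x, 45 mm above the feet. The handle turns about the pupillometer's y axis through this point.
- handle_knob (a point): Centre of the round finger knob at the end of the chrome lock handle, a single 10 mm wide bar lying over the coupler; turns with it. The knob is a cylinder lying across (along y), 12 mm thick, 16 mm wide between its flat ends, just wider than the bar. Handle down: 76 mm behind (-x) and 2 mm above the hinge, overhanging the coupler's nose by 33 mm. Handle up: 72 mm above the hinge.
- lock_handle (a joint): Lock handle angle in rad: 0 = fully down (locked), 1.2 = right up; both are hard stops. It starts between 0 and 0.3. Friction only, about 1.2 N at the knob; it stays wherever it is left. Rising, the knob swings up and towards the pupillometer's housing.
- ball_dock: Dock, fixed to the trolley top: aluminium plate 200 x 140 x 6 mm with a black pad and, near its -x end, a chrome ball on a necked stud. Origin on the trolley top; plate x -105 to +95, y +-70 mm. Pupillometer parked straight: its axes along the dock's, pupillometer_grip 40 mm above this origin, head over the +x end; up to 10 degrees of turn keeps the feet on the plate.
- ball_centre (a point): Centre of the dock's ball, 25 mm diameter, 75 mm from the dock's origin along -x, 27 mm above the trolley top (21 mm above the plate). The neck below it is 10 mm thick and rises from a chrome seat block, 50 x 46 mm, x -105 to -55 mm, 5.7 mm above the plate, on which the coupler's lower rim comes to rest.
- lens_a: Trial lens, chrome ring 39 mm across, 5 mm high, lying flat beside the pupillometer; origin under its centre. Leave alone.
- lens_b: Trial lens like lens_a, lying midway nearest the robot. Leave alone.
- lens_c: Trial lens like lens_a, lying midway farther out. Leave alone.
- paddle: Green plastic hand paddle (occluder), about 165 mm long with a 60 mm disc, lying at the back. Leave alone.
- flipper: Black lens flipper, a T of about 155 x 110 mm with two small lenses, lying at the near left. Leave alone.
- penlight: Silver penlight 130 mm long, lying at the near right. Leave alone.
- drop_bottle: White eye-drop bottle, 28 mm across, 62 mm tall, standing at the right. Leave alone.
- spray_bottle: Clear lens-cleaner bottle, 38 mm across, 115 mm tall, standing at the left. Leave alone.

How it is judged:
By the outcome, as a careful person would: the job done as asked, in the order asked, and still so for the second after the job is handed in, with the robot touching nothing.
It also fails if it takes over 72 s, if anything falls off the work surface, if the arm or the gripper's body presses on something with over 40 N, if the wrist force passes 120 N, or if a joint passes its speed limit or range.

## Working session

There is one attempt and no reset: what is moved stays moved. The work goes in short steps, Python scripts to look and compute and a tool call to move; the robot and the scene stay as the last step left them, time stands still between calls to the robot, and variables do not carry over. Pictures are saved under pics/ and viewed, and the job is handed in when it is done.

Besides the shell and the picture viewer there is one more tool, called after "Call:" by a JSON object that holds its "method" and its "body", one argument or row to a line. jog_arm: Moves the arm, as the interface text tells. Its arguments: {"type":"object","properties":{"gripper":{"type":"array","items":{"type":"number"}},"xyz":{"type":"array","items":{"type":"array","items":{"type":"number"}}},"delta_rot":{"type":"array","items":{"type":"array","items":{"type":"number"}}},"newtons":{"type":"number"}},"required":["gripper","xyz","delta_rot"]}

```bash
mkdir -p pics; cat > h.py <<'E'
import numpy as np, cv2
from bench import *
def save(p,n): cv2.imwrite(f'pics/{n}.png',cv2.cvtColor(p['frame'],cv2.COLOR_RGB2BGR))
def unproj(p,mask=None):
    z=p['z_map']; v,u=np.mgrid[:400,:640]
    m=z>0
    if mask is not None: m&=mask
    X=np.stack([(u[m]-p['cx'])/p['fx']*z[m],(v[m]-p['cy'])/p['fy']*z[m],z[m]],1)
    E=np.array(p['extrinsics']); return (X-E[:3,3])@E[:3,:3], np.stack([u[m],v[m]],1)
def proj(p,X):
    E=np.array(p['extrinsics']); c=np.atleast_2d(X)@E[:3,:3].T+E[:3,3]
    return np.stack([c[:,0]/c[:,2]*p['fx']+p['cx'],c[:,1]/c[:,2]*p['fy']+p['cy']],1)
E
python3 - <<'E'
from h import *
np.set_printoptions(precision=1,suppress=True)
o=get_obs();print(o)
for n in ['scene','top']:
    p=grab_frame(n);save(p,n+'0');print(n,np.array(p['extrinsics']),p['fx'])
    for t in ['pupillometer_grip','ball_dock','handle_knob','coupler_socket','head_centre','handle_hinge','ball_centre','lens_a','spray_bottle','drop_bottle']:
        for r in masks_of(p,t)[:3]:
            X,_=unproj(p,r['mask'])
            print(t,r['p'],r['xy'],r['mask'].sum(),np.median(X,0) if len(X) else '',(X.min(0),X.max(0)) if len(X) else '')
E
```

```text
{'time': 0.0, 'joint_positions': array([59.4, 19.6, 87.4, -0. , 73.1, -8.4]), 'qvel': array([-0. , -0. , -0. , -0.1,  0.1,  0. ]), 'joint_torque': array([ -0. , -43.4, -24.6,  -0. ,   0. ,   0. ]), 'position': array([198.8, 485.5, 249.6]), 'ee_rot': array([[-0.9,  0.4, -0. ],
       [ 0.4,  0.9, -0. ],
       [ 0. , -0. , -1. ]]), 'force': array([ 0.2, -0.5,  0.2]), 'torque': array([-0.,  0., -0.]), 'gripper_width': 85.59314365569723}
scene [[   0.3    0.9   -0.  -174.4]
 [   0.6   -0.2   -0.8 -291.8]
 [  -0.7    0.2   -0.6 1649.3]
 [   0.     0.     0.     1. ]] 470.77037490681545
pupillometer_grip 0.66 [289.0, 226.0] 145 [590.7 -77.2   3.8] (array([572.1, -97. ,  -2.9]), array([619.3, -59.7,   8.8]))
pupillometer_grip 0.63 [250.7, 247.2] 2545 [ 686.  -192.1   59.6] (array([ 495.2, -285.9,   -2.3]), array([ 724.2, -120.5,   78.1]))
ball_dock 0.65 [393.4, 217.5] 2878 [641.6 179.5   6.8] (array([516.3,  90.6,  -1.5]), array([745.2, 274.8,  42. ]))
coupler_socket 0.89 [251.5, 248.7] 2518 [ 686.4 -192.1   59.8] (array([ 495.2, -285.9,   -2.3]), array([ 724.2, -120.5,   78.1]))
head_cent
[... 2239 characters left out ...]
4.0, 261.0] 174 [428.2   3.5   3.3] (array([401.1, -15.9,  -3.5]), array([447.4,  20.1,   9.2]))
lens_a 0.74 [341.1, 205.8] 169 [590.6 -78.1   2.5] (array([570.1, -97.5,  -5.3]), array([612.9, -60.9,  11.3]))
lens_a 0.68 [469.5, 193.0] 143 [ 604.8 -419.5   37.8] (array([ 593.6, -436.8,   -4.4]), array([ 624.8, -410.7,   67.8]))
spray_bottle 0.83 [164.9, 176.0] 311 [657.3 397.8  71.2] (array([642. , 386.2,  -2.3]), array([693.5, 451.7, 119.7]))
drop_bottle 0.65 [468.3, 194.9] 119 [ 605.1 -419.5   39.2] (array([ 593.8, -433.4,    5.7]), array([ 620.2, -410.7,   67.8]))
drop_bottle 0.44 [378.3, 174.2] 2033 [ 653.4 -182.9   61. ] (array([ 497.1, -300. ,   -3.3]), array([ 730.6, -127.3,   80.1]))
```

```bash
python3 - <<'E'
import cv2
a=cv2.imread('pics/scene0.png');b=cv2.imread('pics/top0.png')
cv2.imwrite('pics/sceneP.png',cv2.resize(a[170:330,150:470],None,fx=2.5,fy=2.5,interpolation=cv2.INTER_CUBIC))
cv2.imwrite('pics/topP.png',cv2.resize(b[80:300,180:460],None,fx=2.7,fy=2.7,interpolation=cv2.INTER_CUBIC))
E
```

```text
(no output)
```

View pics/sceneP.png

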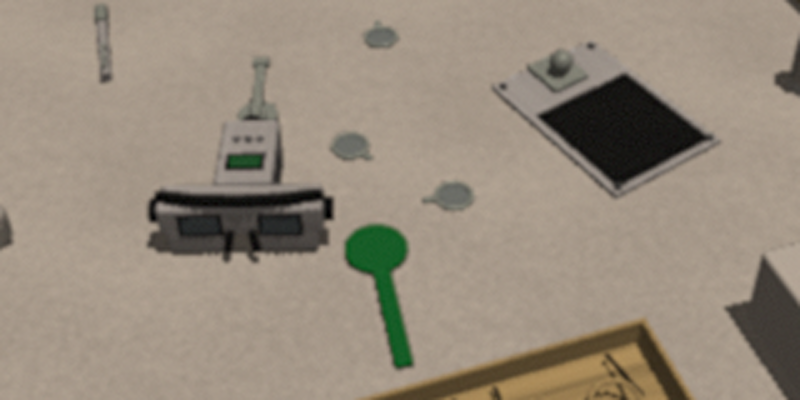

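View pics/topP.png

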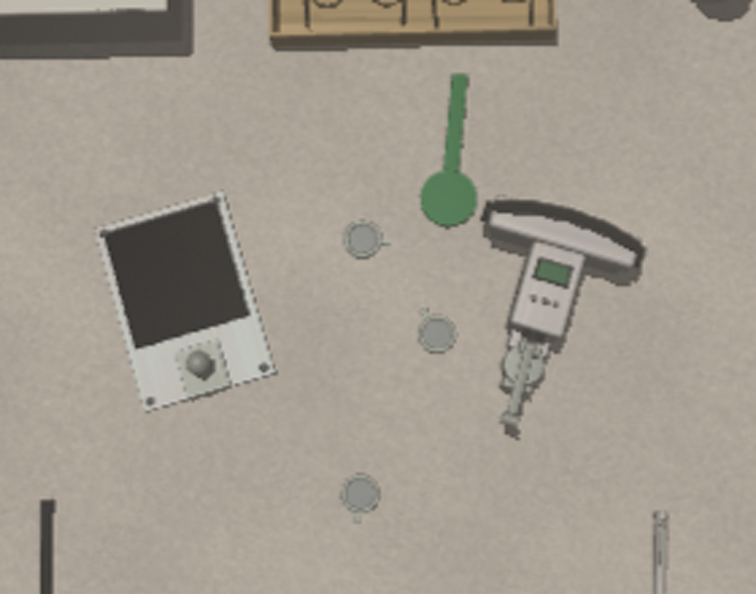

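View pics/scene0.png

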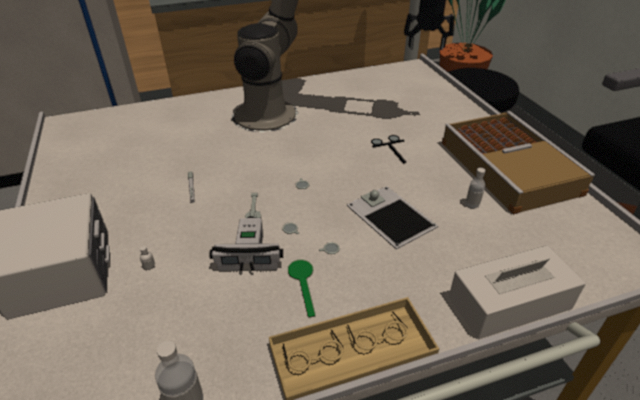

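```bash
cat > fit.py <<'E'
from h import *
from scipy.optimize import minimize
def inbox(q,x0,x1,y0,y1):
    dx=np.maximum(np.maximum(x0-q[:,0],q[:,0]-x1),0);dy=np.maximum(np.maximum(y0-q[:,1],q[:,1]-y1),0)
    return np.hypot(dx,dy)
def edgefit(P,boxes,x0):
    # points should be inside union; union samples should be near points
    from scipy.spatial import cKDTree
    S=np.concatenate([np.stack(np.meshgrid(np.arange(a+1,b,3),np.arange(c+1,d,3)),-1).reshape(-1,2) for a,b,c,d in boxes])
    T=cKDTree(P)
    def f(v):
        c,s=np.cos(v[2]),np.sin(v[2]);R=np.array([[c,-s],[s,c]])
        q=(P-v[:2])@R
        d=np.min([inbox(q,*b) for b in boxes],0)
        e=np.maximum(T.query(S@R.T+v[:2])[0]-1.8,0)
        return np.minimum(d,8).mean()+np.minimum(e,8).mean()
    best=None
    for k in range(3):
        r=minimize(f,x0,method='Nelder-Mead',options=dict(initial_simplex=np.array([x0,*(np.array(x0)+np.diag([8,8,.1]))]),xatol=.01,fatol=1e-5,maxiter=2000)); x0=r.x
    return r
E
python3 - <<'E'
from fit import *
np.set_printoptions(precision=2,suppress=True)
for n in ['top','scene']:
    p=grab_frame(n);X,uv=unproj(p)
    f=X[(abs(X[:,0]-500)<200)&(abs(X[:,1])<250)];f=f[abs(f[:,2])<4];print(n,'floor',np.median(f[:,2]))
    m=(X[:,0]>480)&(X[:,0]<740)&(X[:,1]>-300)&(X[:,1]<-110)
    A=X[m]
    H=A[(A[:,2]>57)&(A[:,2]<82)][:,:2]
    # housing + head only: exclude handle points (behind)
    ax=np.radians(-17)
    r=edgefit(H[(H[:,0]>560)],[(-42,45,-27,27),(45,79,-75,75)],[640,-185,ax]);v=r.x;print('pup',v[:2],np.degrees(v[2]),r.fun,len(H))
    c,s=np.cos(v[2]),np.sin(v[2]);R=np.array([[c,-s],[s,c]])
    q=np.c_[(A[:,:2]-v[:2])@R,A[:,2]]
    k=q[(q[:,0]<-45)&(abs(q[:,1])<25)&(q[:,2]>15)]
    for a in range(-150,-44,6):
        b=k[(k[:,0]>=a)&(k[:,0]<a+6)]
        if len(b): print(a,len(b),b[:,1].mean().round(1),b[:,2].max().round(1), 'top y',b[b[:,2]>b[:,2].max()-8][:,1].mean().round(1))
    m=(X[:,0]>480)&(X[:,0]<780)&(X[:,1]>70)&(X[:,1]<300)
    D=X[m]; P=D[(D[:,2]>3.2)&(D[:,2]<12)][:,:2]
    r=edgefit(P,[(-105,95,-70,70)],[640,180,np.radians(15)]);v=r.x;print('dock',v[:2],np.degrees(v[2]),r.fun,len(P))
    c,s=np.cos(v[2]),np.sin(v[2]);R=np.array([[c,-s],[s,c]])
    print('ball exp',v[:2]+R@[-75,0]); b=D[D[:,2]>20];print('ball pts',b[:,:2].mean(0),b[:,2].max(),len(b))
    # sphere fit
    from scipy.optimize import least_squares
    b=D[D[:,2]>24]
    rr=least_squares(lambda c:np.linalg.norm(b-c,axis=1)-12.5,[*b[:,:2].mean(0),27],loss='soft_l1');print('sphere',rr.x,abs(rr.fun).mean())
E
```

```text
top floor 0.07744926492795975
pup [ 626.8  -186.34] -18.205696030610227 0.07902923145271468 1463
-144 2 1.9 60.6 top y 1.9
-138 14 -0.7 64.9 top y -0.7
-132 14 -0.1 66.0 top y -0.3
-126 9 -0.3 61.9 top y -0.3
-120 8 -0.8 61.8 top y -0.8
-114 8 -0.1 60.1 top y -0.1
-108 8 -0.7 59.7 top y -0.7
-102 23 0.8 61.6 top y 0.0
-96 29 1.0 55.9 top y -0.8
-90 28 0.8 56.8 top y -0.5
-84 33 1.0 56.6 top y 0.2
-78 34 1.0 55.8 top y -0.8
-72 34 -0.8 56.9 top y -0.7
-66 30 -0.4 53.9 top y -0.9
-60 36 1.3 55.1 top y 0.1
-54 32 1.2 59.5 top y -2.8
-48 20 0.9 61.8 top y -0.9
dock [637.64 183.08] 15.690020927897017 0.8504263925038559 3396
ball exp [565.43 162.8 ]
ball pts [564.36 162.84] 43.12288112063227 66
sphere [565.04 163.56  26.59] 1.1250266119179677
scene floor 0.5715334597428848
pup [ 628.23 -186.55] -17.867443651497116 0.5184733899530737 1426
-144 4 1.4 63.0 top y 1.4
-138 15 0.4 66.0 top y 0.4
-132 16 -0.9 68.3 top y -2.4
-126 8 -0.6 61.4 top y -0.6
-120 8 -0.7 61.0 top y -0.7
-114 6 1.1 58.0 top y 1.1
-108 7 -0.5 59.6 top y -0.5
-102 12 2.6 57.9 top y 0.1
-96 13 0.9 55.7 top y 0.9
-90 23 -2.5 58.7 top y -0.4
-84 25 5.2 56.4 top y -0.2
-78 21 0.1 55.8 top y -0.0
-72 17 2.9 54.4 top y 0.4
-66 13 -1.1 54.4 top y -1.1
-60 2 6.6 52.3 top y 6.6
-54 8 1.7 61.0 top y 1.7
-48 4 -0.6 60.3 top y -0.6
dock [637.68 183.36] 15.491787758742708 0.7590184829809572 2832
ball exp [565.41 163.32]
ball pts [568.61 161.56] 41.509450305079525 69
sphere [563.32 164.74  28.02] 1.1194377333139547
```

```bash
cat > mv.py <<'E'
from h import *
from scipy.spatial.transform import Rotation as Ro
np.set_printoptions(precision=2,suppress=True)
G=np.array([627.3,-186.4,0.]);YAW=-18.0
def fr(yaw): return Ro.from_euler('z',yaw,degrees=True)
def P(local,G=G,yaw=YAW): return G+fr(yaw).apply(local)
def tgt(yaw,flip):  # tool z down, tool y = frame y (flip=1) or -y
    y=np.array([0,1,0])*flip; z=np.array([0,0,-1]); x=np.cross(y,z)
    return fr(yaw)*Ro.from_matrix(np.stack([x,y,z],1))
def rel(pos,yaw,flip=None):
    o=get_obs();T=Ro.from_matrix(o['ee_rot'])
    fs=[flip] if flip else [1,-1]
    c=[(T.inv()*tgt(yaw,f)).as_rotvec(degrees=True) for f in fs]
    rv=min(c,key=np.linalg.norm)
    return T.inv().apply(np.atleast_2d(pos)-o['position']),rv
def knob(th): return np.array([-58-76.03*np.cos(th+.0263),0,45+76.03*np.sin(th+.0263)])
E
python3 - <<'E'
from mv import *
k=knob(.17);print(k)
o=get_obs();print(o['ee_rot'],o['joint_positions'])
pts=[[450,200,250],P([k[0],0,150]),P([k[0],0,k[2]])]
print(pts,*rel(pts,YAW))
E
```

```text
[-132.57    0.     59.83]
[[-0.93  0.38  0.  ]
 [ 0.38  0.93  0.  ]
 [ 0.    0.   -1.  ]] [59.36 19.59 87.33  0.   73.08 -8.36]
[[450, 200, 250], array([ 501.22, -145.43,  150.  ]), array([ 501.22, -145.43,   59.83])] [[-340.62 -169.33    0.31]
 [-518.97 -469.57  100.29]
 [-518.97 -469.57  190.47]] [ 0.    0.   -4.28]
```

Call:
{"method": "jog_arm", "body": {
  "gripper": [0.5,0.5,0.5,0.5,0.5,0.5,0.5,0.5,0.5,0.5],
  "newtons": 20,
  "xyz": [
    [-85,-42,0],
    [-170,-85,0],
    [-255,-127,0],
    [-341,-169,0],
    [-370,-225,5],
    [-400,-280,15],
    [-430,-335,30],
    [-460,-390,50],
    [-495,-440,75],
    [-519,-470,90]
  ],
  "delta_rot": [
    [0,0,-1],
    [0,0,-2],
    [0,0,-3],
    [0,0,-4.3],
    [0,0,-4.3],
    [0,0,-4.3],
    [0,0,-4.3],
    [0,0,-4.3],
    [0,0,-4.3],
    [0,0,-4.3]
  ]
}}

```text
time: 2.45
position: [478.1, -52.2, 189.6]
ee_rot: [[-0.951, 0.309, 0.001], [0.309, 0.951, -0.0], [-0.001, 0.0, -1.0]]
force: [-0.6, -0.2, 0.0]
gripper_width: 42.7
```

Call:
{"method": "jog_arm", "body": {
  "gripper": [0.5,0.5,0.5,0.5,0.5,0.5,0.5,0.5],
  "xyz": [
    [-25,-40,20],
    [-51,-81.5,40],
    [-51,-81.5,60],
    [-51,-81.5,80],
    [-51,-81.5,80],
    [-51,-81.5,80],
    [-51,-81.5,80],
    [-51,-81.5,80]
  ],
  "delta_rot": [
    [0,0,0],
    [0,0,0],
    [0,0,0],
    [0,0,0],
    [0,0,0],
    [0,0,0],
    [0,0,0],
    [0,0,0]
  ]
}}

```text
time: 3.45
position: [501.9, -145.5, 110.4]
ee_rot: [[-0.951, 0.309, 0.003], [0.309, 0.951, -0.001], [-0.003, 0.0, -1.0]]
force: [-0.9, -1.2, -0.3]
gripper_width: 42.6
```

```bash
python3 - <<'E'
from mv import *
for n in ['scene','top']:
    p=grab_frame(n);k=P(knob(.17));u=proj(p,[k,get_obs()['position']]);print(u)
    c=u[0].astype(int);a=cv2.cvtColor(p['frame'],cv2.COLOR_RGB2BGR)[c[1]-50:c[1]+50,c[0]-65:c[0]+65]
    cv2.imwrite(f'pics/{n}1.png',cv2.resize(a,None,fx=5,fy=5,interpolation=cv2.INTER_CUBIC))
k=knob(.17);print(get_obs()['position'],get_obs()['gripper_width'],rel([P(k)],YAW))
E
```

```text
[[254.36 194.55]
 [252.47 178.95]]
[[368.52 234.5 ]
 [370.67 233.54]]
[ 501.68 -145.45  110.09] 42.720961514528035 (array([[ 0.55, -0.13, 50.26]]), array([0.01, 0.12, 0.02]))
```

View pics/scene1.png

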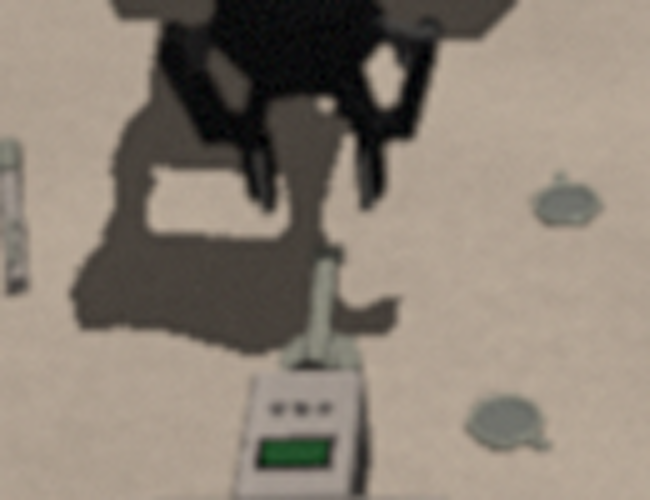

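View pics/top1.png

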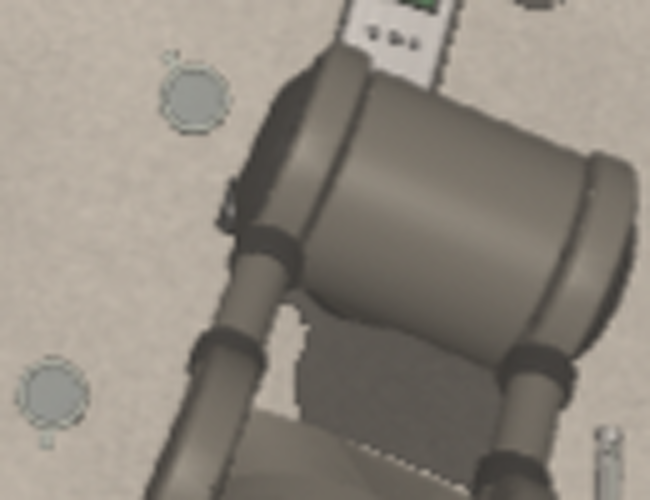

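Call:
{"method": "jog_arm", "body": {
  "gripper": [0.5,0.5,0.5,0.5,1,1,1,1,1],
  "newtons": 20,
  "xyz": [
    [0,0,20],
    [0.5,0,40],
    [0.5,0,50],
    [0.5,0,50],
    [0.5,0,50],
    [0.5,0,50],
    [0.5,0,50],
    [0.5,0,50],
    [0.5,0,50]
  ],
  "delta_rot": [
    [0,0,0],
    [0,0,0],
    [0,0,0],
    [0,0,0],
    [0,0,0],
    [0,0,0],
    [0,0,0],
    [0,0,0],
    [0,0,0]
  ]
}}

```text
time: 4.68
position: [501.7, -145.5, 60.3]
ee_rot: [[-0.951, 0.309, 0.003], [0.309, 0.951, -0.001], [-0.003, 0.0, -1.0]]
force: [1.6, -0.4, 0.3]
gripper_width: 15.3
```

```bash
python3 - <<'E'
from mv import *
o=get_obs();print(o['position'],o['force'],o['gripper_width'])
pts=[P(knob(t)) for t in np.linspace(.17,1.2,9)]
print(rel(pts,YAW))
for n in ['scene']:
    p=grab_frame(n);c=np.array([254,205])
    a=cv2.cvtColor(p['frame'],cv2.COLOR_RGB2BGR)[c[1]-50:c[1]+50,c[0]-65:c[0]+65]
    cv2.imwrite(f'pics/{n}2.png',cv2.resize(a,None,fx=5,fy=5,interpolation=cv2.INTER_CUBIC))
E
```

```text
[ 501.67 -145.51   60.32] [ 1.57 -0.38  0.3 ] 15.347038101219246
(array([[  0.45,  -0.07,   0.49],
       [ -2.1 ,  -0.07,  -8.95],
       [ -5.84,  -0.07, -17.99],
       [-10.72,  -0.07, -26.47],
       [-16.64,  -0.07, -34.26],
       [-23.51,  -0.08, -41.22],
       [-31.22,  -0.08, -47.24],
       [-39.63,  -0.08, -52.23],
       [-48.62,  -0.08, -56.09]]), array([0.  , 0.18, 0.02]))
```

View pics/scene2.png

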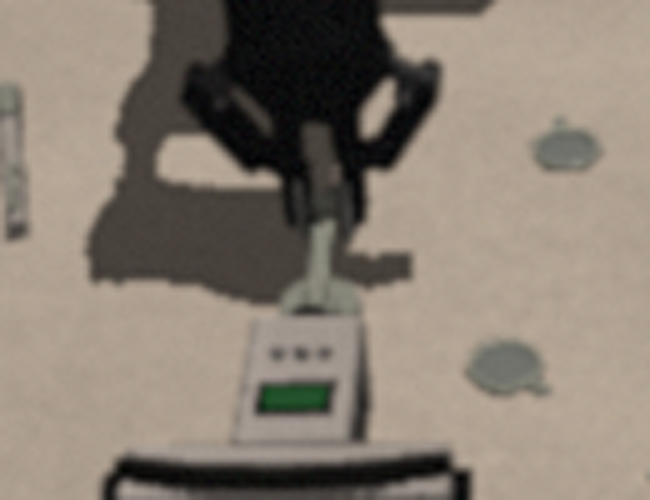

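Call:
{"method": "jog_arm", "body": {
  "gripper": [1,1,1,1,1,1,1,1],
  "xyz": [
    [-1,0,-4.7],
    [-2.5,0,-9.4],
    [-4.2,0,-14],
    [-6.3,0,-18.5],
    [-8.6,0,-22.8],
    [-11.2,0,-27],
    [-14,0,-31],
    [-17,0,-34.7]
  ],
  "delta_rot": [
    [0,0,0],
    [0,0,0],
    [0,0,0],
    [0,0,0],
    [0,0,0],
    [0,0,0],
    [0,0,0],
    [0,0,0]
  ]
}}

```text
time: 5.72
position: [517.8, -150.7, 95.3]
ee_rot: [[-0.951, 0.309, 0.003], [0.309, 0.951, -0.001], [-0.003, 0.0, -1.0]]
force: [-2.4, 1.3, -2.0]
gripper_width: 15.5
```

```bash
python3 - <<'E'
from mv import *
o=get_obs();print(o['position'],o['force'],o['torque'],o['gripper_width'])
for n in ['scene']:
    p=grab_frame(n);c=np.array([254,215])
    a=cv2.cvtColor(p['frame'],cv2.COLOR_RGB2BGR)[c[1]-60:c[1]+60,c[0]-65:c[0]+65]
    cv2.imwrite(f'pics/{n}3.png',cv2.resize(a,None,fx=5,fy=5,interpolation=cv2.INTER_CUBIC))
E
```

```text
[ 517.84 -150.73   95.31] [-2.41  1.29 -2.05] [0.1  0.51 0.04] 15.544651117755661
```

View pics/scene3.png

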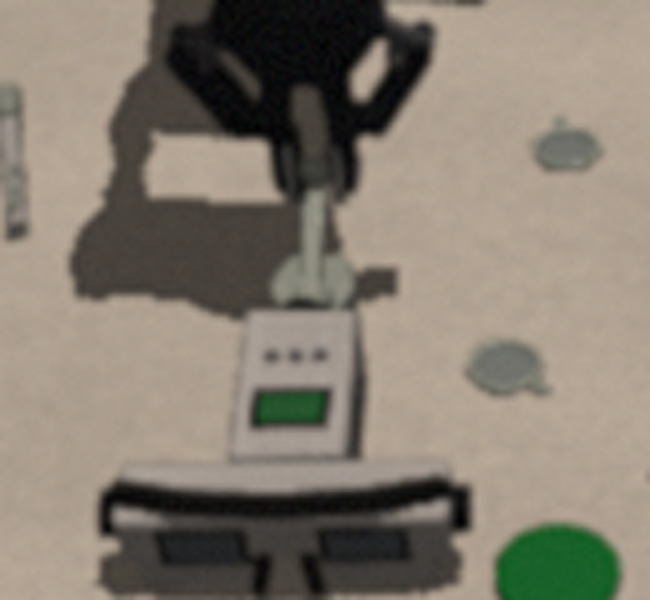

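Call:
{"method": "jog_arm", "body": {
  "gripper": [1,1,1,1,1,1,1,1],
  "xyz": [
    [-3.4,0,-3.6],
    [-7,0,-7],
    [-11,0,-10.1],
    [-15,0,-13],
    [-19,0,-15.6],
    [-23,0,-18],
    [-27.5,0,-20],
    [-32,0,-21.9]
  ],
  "delta_rot": [
    [0,0,0],
    [0,0,0],
    [0,0,0],
    [0,0,0],
    [0,0,0],
    [0,0,0],
    [0,0,0],
    [0,0,0]
  ]
}}

```text
time: 6.78
position: [549.1, -161.0, 118.0]
ee_rot: [[-0.951, 0.309, 0.004], [0.309, 0.951, -0.001], [-0.004, -0.0, -1.0]]
force: [-2.6, 1.0, -1.0]
gripper_width: 15.0
```

Call:
{"method": "jog_arm", "body": {
  "gripper": [1],
  "xyz": [
    [-1,0,-0.5]
  ],
  "delta_rot": [
    [0,0,0]
  ]
}}

```text
time: 6.9
position: [550.4, -161.4, 118.6]
ee_rot: [[-0.951, 0.309, 0.004], [0.309, 0.951, -0.001], [-0.005, -0.0, -1.0]]
force: [-3.8, 1.4, -0.2]
gripper_width: 15.6
```

```bash
cat > pup.py <<'E'
from fit import *
def pupfit(p,v0=(627,-186,np.radians(-18)),zlo=57,zhi=82,dz=0):
    X,uv=unproj(p)
    c,s=np.cos(v0[2]),np.sin(v0[2]);R=np.array([[c,-s],[s,c]])
    q=(X[:,:2]-np.array(v0[:2]))@R
    m=(q[:,0]>-60)&(q[:,0]<100)&(abs(q[:,1])<95)&(X[:,2]>zlo+dz)&(X[:,2]<zhi+dz)
    H=X[m]
    r=edgefit(H[:,:2],[(-42,45,-27,27),(45,79,-75,75)],list(v0))
    v=r.x;c,s=np.cos(v[2]),np.sin(v[2]);R=np.array([[c,-s],[s,c]])
    Q=np.c_[(X[:,:2]-v[:2])@R,X[:,2]]
    hz=H[:,2]
    return v,r.fun,Q
E
python3 - <<'E'
from pup import *
from mv import P
np.set_printoptions(precision=2,suppress=True)
o=get_obs();print(o['position'],o['force'],o['torque'],o['gripper_width'])
for n in ['scene']:
    p=grab_frame(n);c=np.array([254,215])
    v,f,Q=pupfit(p);print(v[:2],np.degrees(v[2]),f)
    a=cv2.cvtColor(p['frame'],cv2.COLOR_RGB2BGR)[c[1]-60:c[1]+60,c[0]-65:c[0]+65]
    cv2.imwrite(f'pics/{n}4.png',cv2.resize(a,None,fx=5,fy=5,interpolation=cv2.INTER_CUBIC))
E
```

```text
[ 550.44 -161.41  118.59] [-3.8   1.44 -0.16] [0.19 0.61 0.09] 15.611853381965982
[ 655.87 -193.8 ] -19.464647205838684 2.8554240876643595
```

View pics/scene4.png

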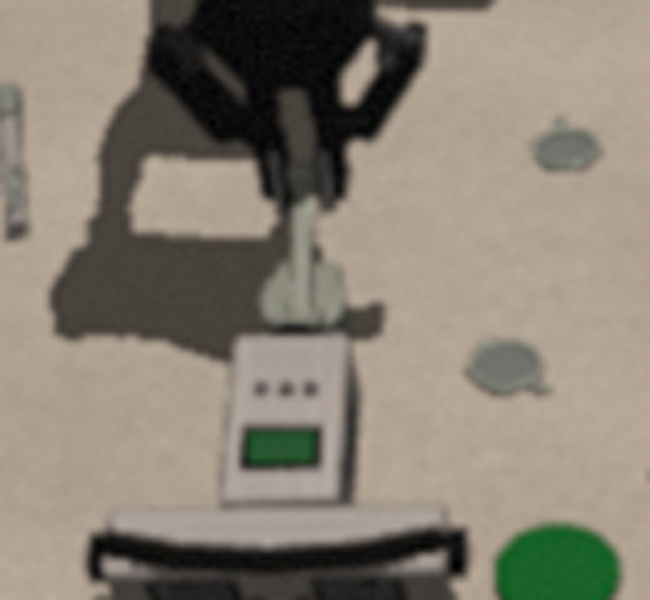

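```bash
python3 - <<'E'
from pup import *
np.set_printoptions(precision=2,suppress=True)
for n in ['scene','top']:
    p=grab_frame(n)
    v0=(648,-194,np.radians(-18))
    X,_=unproj(p)
    for i in range(2):
        c,s=np.cos(v0[2]),np.sin(v0[2]);R=np.array([[c,-s],[s,c]])
        q=(X[:,:2]-np.array(v0[:2]))@R
        m=(q[:,0]>(-55 if n=='scene' else 0))&(q[:,0]<100)&(abs(q[:,1])<95)&(X[:,2]>57)&(X[:,2]<82)
        r=edgefit(X[m][:,:2],[(-42,45,-27,27),(45,79,-75,75)],list(v0));v0=r.x
    print(n,v0[:2],np.degrees(v0[2]),r.fun)
    if n=='scene':
        c,s=np.cos(v0[2]),np.sin(v0[2]);R=np.array([[c,-s],[s,c]])
        h=(get_obs()['position'][:2]-v0[:2])@R;print('tcp local',h)
        Q=np.c_[(X[:,:2]-v0[:2])@R,X[:,2]]
        k=Q[(Q[:,0]<-45)&(Q[:,0]>-150)&(abs(Q[:,1])<5)&(Q[:,2]>15)]
        for a in range(-130,-44,6):
            b=k[(k[:,0]>=a)&(k[:,0]<a+6)]
            if len(b): print(a,len(b),np.sort(b[:,2]))
E
```

```text
scene [ 670.18 -199.33] -18.522975270468717 1.0753377367503407
tcp local [-125.65   -2.07]
-130 16 [112.54 116.15 117.64 118.32 120.56 120.86 121.97 123.51 123.87 454.07
 454.61 455.42 455.74 455.83 455.9  456.56]
-124 31 [110.94 112.   112.54 113.62 114.19 115.12 115.43 116.89 116.91 117.21
 121.29 122.42 135.27 174.22 174.44 176.96 179.9  181.2  189.86 190.85
 191.36 208.02 208.07 454.24 454.4  454.56 454.59 454.85 456.24 456.32
 456.51]
-118 62 [104.97 107.61 109.34 109.84 109.9  112.45 112.69 129.46 174.71 175.49
 178.22 178.99 179.19 180.48 181.24 181.89 184.72 185.   185.42 187.62
 188.4  188.73 189.04 191.75 193.16 194.52 194.73 194.76 195.18 198.86
 198.89 199.64 200.19 200.86 200.99 202.51 202.72 202.83 203.53 204.44
 205.03 206.06 206.99 207.58 208.97 209.43 210.12 212.69 213.85 450.69
 451.53 451.58 452.34 452.72 453.24 454.05 454.37 454.39 454.68 455.02
 455.3  456.45]
-112 29 [ 77.36  78.48 103.34 106.09 106.68 107.56 108.58 110.31 111.28 111.89
 373.19 373.3  373.48 374.14 374.58 449.04 449.22 449.32 450.75 450.82
 450.92 451.01 451.02 451.15 451.6  451.79 451.87 453.06
[... 3521 characters left out ...]
413.68 413.88 414.04 414.84 415.49 415.75 415.8  415.85 416.   416.8
 417.82 418.32 418.69 418.77 419.11 419.71 420.19 420.32 420.6  420.8
 421.59 422.01 422.33 423.28 423.34 423.39 423.76 425.21 425.33 426.16
 426.24 427.48 427.72 429.08 429.16 429.51 429.66 431.55 431.86 433.63]
-82 13 [78.52 79.12 84.2  87.2  87.55 88.01 88.27 91.2  91.93 92.96 93.04 93.32
 95.59]
-76 7 [88.44 88.77 89.91 90.93 91.97 92.5  93.54]
-70 10 [83.24 84.39 84.47 85.19 85.71 86.05 87.74 87.92 88.16 88.44]
-64 9 [82.89 83.54 83.7  83.93 84.4  84.51 84.65 85.05 86.97]
-58 2 [84.25 86.91]
-52 7 [86.84 86.91 87.86 89.98 90.   91.18 92.06]
-46 2 [87.16 90.47]
top [ 667.49 -200.92] -17.855603133341372 1.974714651450518
```

```bash
python3 - <<'E'
from pup import *
np.set_printoptions(precision=1,suppress=True)
p=grab_frame('scene');X,_=unproj(p)
c,s=np.cos(np.radians(-18)),np.sin(np.radians(-18));R=np.array([[c,-s],[s,c]])
q=np.c_[(X[:,:2]-[627.3,-186.4])@R,X[:,2]]
for a in range(-120,140,10):
    b=q[(q[:,0]>=a)&(q[:,0]<a+10)&(abs(q[:,1])<14)&(q[:,2]>10)&(q[:,2]<130)]
    if len(b): print(a,len(b),np.percentile(b[:,2],[5,50,95]))
E
```

```text
-90 20 [104.4 119.8 128.9]
-80 80 [104.3 114.8 127. ]
-70 27 [ 75.3 106.9 127.2]
-60 31 [ 77.6  99.8 105.1]
-50 40 [79.1 83.9 99.3]
-40 49 [76.1 81.6 95.1]
-30 36 [69.3 84.6 90.2]
-20 24 [81.4 84.4 87.2]
-10 23 [82.5 87.5 90.5]
0 30 [86.8 89.  91.4]
10 51 [84.2 87.1 90.6]
20 44 [81.8 84.3 86.9]
30 55 [78.2 81.6 85.5]
40 47 [74.9 77.6 80.7]
50 43 [73.  76.1 78.6]
60 60 [69.6 72.6 77.2]
70 55 [65.5 69.  72.2]
80 54 [61.6 64.8 68.7]
90 53 [60.3 63.2 66.5]
100 38 [29.  60.6 64.1]
110 129 [16.7 38.7 70. ]
120 50 [63.6 67.1 70.8]
```

```bash
python3 - <<'E'
from h import *
p=grab_frame('scene');a=cv2.cvtColor(p['frame'],cv2.COLOR_RGB2BGR)[140:280,170:350]
cv2.imwrite(f'pics/scene5.png',cv2.resize(a,None,fx=4.2,fy=4.2,interpolation=cv2.INTER_CUBIC))
E
```

```text
(no output)
```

View pics/scene5.png

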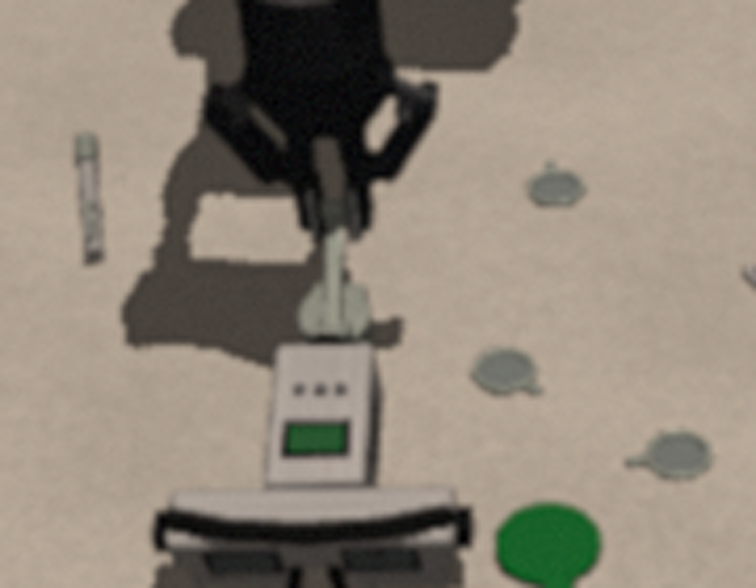

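Call:
{"method": "jog_arm", "body": {
  "gripper": [1,1,1,1,1,1,1,1,1],
  "xyz": [
    [4,0,1.8],
    [8.5,0,4],
    [12.5,0,6.2],
    [16.5,0,8.6],
    [20.5,0,11.3],
    [24,0,14.2],
    [27.5,0,17.3],
    [31,0,20.5],
    [34.3,0,24]
  ],
  "delta_rot": [
    [0,0,0],
    [0,0,0],
    [0,0,0],
    [0,0,0],
    [0,0,0],
    [0,0,0],
    [0,0,0],
    [0,0,0],
    [0,0,0]
  ]
}}

```text
time: 8.28
position: [517.6, -150.7, 94.0]
ee_rot: [[-0.951, 0.309, 0.005], [0.309, 0.951, -0.002], [-0.005, -0.0, -1.0]]
force: [1.1, -0.3, -3.1]
gripper_width: 15.0
```

Call:
{"method": "jog_arm", "body": {
  "gripper": [1,1,1,1,1,1,1,1,1],
  "xyz": [
    [3,0,4],
    [5.5,0,8],
    [8,0,12],
    [10,0,15.5],
    [12,0,19],
    [13.5,0,22.5],
    [14.8,0,26],
    [16,0,30],
    [16.5,0,33]
  ],
  "delta_rot": [
    [0,0,0],
    [0,0,0],
    [0,0,0],
    [0,0,0],
    [0,0,0],
    [0,0,0],
    [0,0,0],
    [0,0,0],
    [0,0,0]
  ]
}}

```text
time: 9.4
position: [501.9, -145.7, 60.7]
ee_rot: [[-0.951, 0.309, 0.005], [0.309, 0.951, -0.002], [-0.005, -0.0, -1.0]]
force: [1.0, 0.0, 3.4]
gripper_width: 15.2
```

```bash
cat > chk.py <<'E'
from pup import *
np.set_printoptions(precision=1,suppress=True)
def prof(p,G,yaw,step=12):
    X,_=unproj(p)
    c,s=np.cos(np.radians(yaw)),np.sin(np.radians(yaw));R=np.array([[c,-s],[s,c]])
    q=np.c_[(X[:,:2]-G[:2])@R,X[:,2]]
    for a in range(-150,90,step):
        b=q[(q[:,0]>=a)&(q[:,0]<a+step)&(abs(q[:,1])<(14 if a>=-50 else 5))&(q[:,2]>10)&(q[:,2]<150)]
        if len(b): print(a,len(b),np.percentile(b[:,2],[5,50,95]))
def snap(p,n,c,w=65,h=60,f=5):
    a=cv2.cvtColor(p['frame'],cv2.COLOR_RGB2BGR)[c[1]-h:c[1]+h,c[0]-w:c[0]+w]
    cv2.imwrite(f'pics/{n}.png',cv2.resize(a,None,fx=f,fy=f,interpolation=cv2.INTER_CUBIC))
E
python3 - <<'E'
from chk import *
o=get_obs();print(o['position'],o['force'],o['torque'])
p=grab_frame('scene');snap(p,'scene6',(254,215))
v,f,Q=pupfit(p,(630,-187,np.radians(-18)));print(v[:2],np.degrees(v[2]),f)
prof(p,v[:2],np.degrees(v[2]))
E
```

```text
[ 501.9 -145.7   60.7] [1.  0.  3.4] [-0.1 -0.4  0. ]
[ 627.5 -186.2] -17.80589031522063 0.6152361107894155
-138 20 [ 57.   61.6 118.3]
-126 52 [ 57.4 130.7 147. ]
-114 14 [54.8 57.1 60.9]
-102 17 [46.5 55.1 58.2]
-90 19 [39.6 52.6 55.3]
-78 16 [47.1 51.1 52.7]
-66 3 [50.1 50.5 50.8]
-54 9 [57.1 58.6 61.9]
-42 38 [60.7 62.4 64.5]
-30 34 [60.  63.  64.8]
-18 43 [60.8 63.5 66. ]
-6 36 [61.8 63.6 66. ]
6 41 [62.4 64.8 67. ]
18 48 [61.8 64.4 67.8]
30 52 [60.5 64.  66.3]
42 36 [62.  64.3 66. ]
54 9 [64.5 65.4 66.9]
66 156 [38.9 57.3 79.7]
78 92 [22.1 38.4 79.1]
```

View pics/scene6.png

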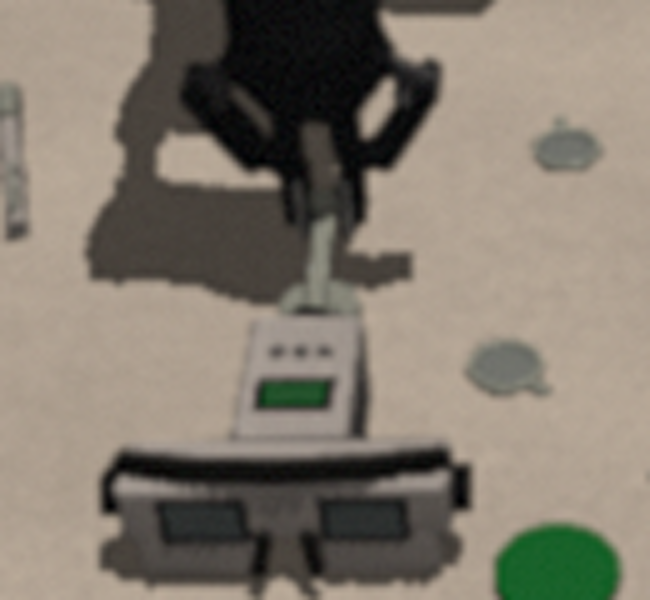

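Call:
{"method": "jog_arm", "body": {
  "gripper": [0.6,0.6,0.6,0.6,0.6,0.6,0.6,0.6],
  "xyz": [
    [0,0,0],
    [0,0,0],
    [0,0,0],
    [0,0,0],
    [0,0,0],
    [0,0,0],
    [0,0,0],
    [0,0,0]
  ],
  "delta_rot": [
    [0,0,0],
    [0,0,0],
    [0,-6,0],
    [0,-12,0],
    [0,-18,0],
    [0,-24,0],
    [0,-25,0],
    [0,-25,0]
  ]
}}

```text
time: 10.45
position: [511.6, -152.5, 85.2]
ee_rot: [[-0.875, 0.304, 0.377], [0.284, 0.953, -0.11], [-0.392, 0.011, -0.92]]
force: [-0.7, -0.2, -0.4]
gripper_width: 34.1
```

```bash
python3 - <<'E'
from chk import *
from mv import P,knob
o=get_obs();print(o['position'],o['force'],o['joint_positions'],o['ee_rot'])
p=grab_frame('scene');snap(p,'scene7',(254,215))
v,f,Q=pupfit(p,(628,-187,np.radians(-18)));print(v[:2],np.degrees(v[2]),f)
prof(p,v[:2],np.degrees(v[2]),6)
E
```

```text
[ 511.63 -152.53   85.17] [-0.72 -0.16 -0.38] [ -27.22   24.77  116.85   15.48   16.22 -113.4 ] [[-0.87  0.3   0.38]
 [ 0.28  0.95 -0.11]
 [-0.39  0.01 -0.92]]
[ 629.79 -186.49] -18.225841720290507 0.5334192093644152
-144 10 [ 98.03 145.15 149.77]
-138 16 [ 59.39 104.9  147.95]
-132 10 [60.75 63.9  66.72]
-126 5 [59.6  62.31 63.17]
-120 6 [58.64 60.45 61.91]
-114 5 [57.94 59.31 60.13]
-108 9 [52.63 56.94 60.87]
-102 7 [53.98 56.6  59.58]
-96 9 [38.79 54.91 56.8 ]
-90 8 [44.65 53.79 56.73]
-84 7 [42.96 52.5  54.51]
-78 6 [49.53 53.58 56.2 ]
-72 9 [48.81 51.33 53.39]
-66 3 [49.69 50.78 50.8 ]
-60 1 [53.38 53.38 53.38]
-54 7 [58.69 59.52 61.89]
-48 4 [60.38 61.71 61.94]
-42 20 [59.85 62.94 64.68]
-36 19 [61.59 62.52 64.49]
-30 19 [60.69 62.22 64.35]
-24 19 [61.91 62.64 65.59]
-18 21 [60.99 64.27 64.93]
-12 22 [61.18 63.58 65.06]
-6 22 [60.95 61.72 63.8 ]
0 19 [61.   63.07 65.17]
6 17 [61.5  63.45 65.49]
12 25 [61.83 63.83 65.17]
18 22 [61.64 64.05 66.17]
24 28 [60.82 62.4  64.97]
30 17 [59.99 62.65 63.98]
36 33 [58.83 62.11 64.89]
42 19 [59.96 61.41 62.95]
48 20 [60.63 62.14 64.36]
54 15 [60.28 61.66 63.76]
66 3 [60.67 74.86 75.18]
72 164 [34.6  53.58 76.44]
78 55 [23.82 34.63 74.2 ]
84 17 [17.67 22.3  31.52]
```

View pics/scene7.png

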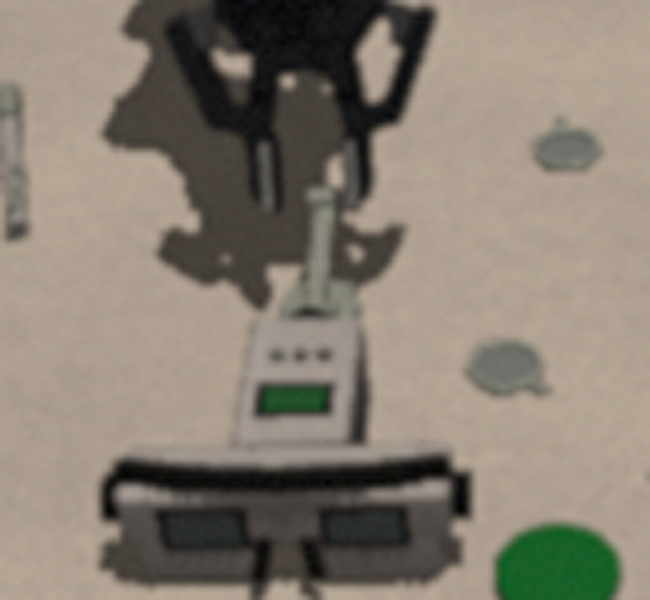

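```bash
sed -i 's/^G=.*;YAW/G=np.array([628.5,-186.5,0.]);YAW/' mv.py; python3 - <<'E'
from mv import *
print(rel([P(knob(.17))],YAW,1))
E
```

```text
(array([[19.67,  3.47, 18.83]]), array([ 0.68, 23.04,  0.16]))
```

Call:
{"method": "jog_arm", "body": {
  "gripper": [0.6,0.6,0.6,0.6,0.6,0.6],
  "xyz": [
    [5,1,5],
    [10,2,9],
    [15,3,14],
    [19.7,3.5,18.8],
    [19.7,3.5,18.8],
    [19.7,3.5,18.8]
  ],
  "delta_rot": [
    [0.2,8,0],
    [0.4,16,0],
    [0.7,23,0.2],
    [0.7,23,0.2],
    [0.7,23,0.2],
    [0.7,23,0.2]
  ]
}}

```text
time: 11.25
position: [501.7, -145.3, 59.8]
ee_rot: [[-0.951, 0.31, 0.001], [0.31, 0.951, -0.0], [-0.001, -0.0, -1.0]]
force: [0.2, -1.0, 0.6]
gripper_width: 34.3
```

```bash
python3 - <<'E'
from mv import *
o=get_obs();print(o['position'],o['force'],o['joint_positions'],o['gripper_width'])
print(rel([P(knob(.17))],YAW,1))
E
```

```text
[ 501.67 -145.27   59.76] [ 0.2  -1.05  0.55] [-24.56  32.63 100.85  -0.01  46.46 -96.51] 34.32673780948398
(array([[-0.79, -0.02, -0.07]]), array([-0.01,  0.06, -0.05]))
```

```bash
python3 - <<'E'
from mv import *
o=get_obs();T=Ro.from_matrix(o['ee_rot'])
h=T.inv().apply(P([-58,0,45])-o['position']);print(h)
for d in np.arange(4,61,4):
    print(d,h-Ro.from_rotvec([0,d,0],degrees=True).apply(h))
E
```

```text
[-75.35   0.04  14.83]
4 [-1.22  0.   -5.22]
8 [ -2.8    0.   -10.34]
12 [ -4.73   0.   -15.34]
16 [ -7.01  -0.   -20.19]
20 [ -9.62   0.   -24.88]
24 [-12.55  -0.   -29.37]
28 [-15.78   0.   -33.64]
32 [-19.31   0.   -37.68]
36 [-23.11   0.   -41.46]
40 [-27.16   0.   -44.96]
44 [-31.45   0.   -48.18]
48 [-35.95   0.   -51.09]
52 [-40.64   0.   -53.68]
56 [-45.51   0.   -55.93]
60 [-50.52   0.   -57.84]
```

Call:
{"method": "jog_arm", "body": {
  "gripper": [1,1,1,1],
  "newtons": 20,
  "xyz": [
    [0,0,0],
    [0,0,0],
    [0,0,0],
    [0,0,0]
  ],
  "delta_rot": [
    [0,0,0],
    [0,0,0],
    [0,0,0],
    [0,0,0]
  ]
}}

```text
time: 11.75
position: [501.4, -145.2, 59.8]
ee_rot: [[-0.951, 0.31, 0.0], [0.31, 0.951, -0.0], [-0.0, -0.0, -1.0]]
force: [-2.1, -0.0, 1.6]
gripper_width: 15.2
```

Rotate the first 20° about the hinge, then look.

Call:
{"method": "jog_arm", "body": {
  "gripper": [1,1,1,1,1,1],
  "xyz": [
    [-1.2,0,-5.2],
    [-2.8,0,-10.3],
    [-4.7,0,-15.3],
    [-7,0,-20.2],
    [-9.6,0,-24.9],
    [-9.6,0,-24.9]
  ],
  "delta_rot": [
    [0,4,0],
    [0,8,0],
    [0,12,0],
    [0,16,0],
    [0,20,0],
    [0,20,0]
  ]
}}

```text
time: 12.5
position: [510.8, -148.3, 84.2]
ee_rot: [[-0.893, 0.31, -0.325], [0.291, 0.951, 0.106], [0.342, -0.0, -0.94]]
force: [-1.0, 0.6, 1.5]
gripper_width: 15.1
```

```bash
python3 - <<'E'
from chk import *
o=get_obs();print(o['position'],o['force'],o['torque'],o['joint_positions'])
p=grab_frame('scene');snap(p,'scene8',(254,215))
v,f,Q=pupfit(p,(628,-187,np.radians(-18)));print(v[:2],np.degrees(v[2]),f)
prof(p,v[:2],np.degrees(v[2]),12)
E
```

```text
[ 510.8 -148.3   84.2] [-1.   0.6  1.5] [-0.1 -0.   0. ] [-23.4  41.1  81.4  -1.9  77.4 -94.6]
[ 629.8 -187.1] -18.720701706071445 0.5464367375777461
-138 3 [88.1 90.4 90.4]
-126 19 [79.8 84.9 89.4]
-114 15 [73.6 77.9 81.4]
-102 30 [ 64.3  75.1 146.3]
-90 28 [38.4 61.8 67.7]
-78 16 [51.3 58.2 61.1]
-66 9 [50.6 54.1 56.5]
-54 10 [59.1 61.  62.9]
-42 36 [61.  62.3 63.8]
-30 38 [59.6 61.9 64.3]
-18 40 [59.7 62.7 65.3]
-6 41 [60.6 63.  64.2]
6 39 [61.7 63.1 65.9]
18 50 [61.3 63.4 65.7]
30 52 [57.  62.4 64.7]
42 37 [59.8 61.5 63.6]
54 18 [61.6 63.  64.5]
66 151 [33.4 55.5 76.4]
78 93 [20.1 35.1 73.5]
```

View pics/scene8.png

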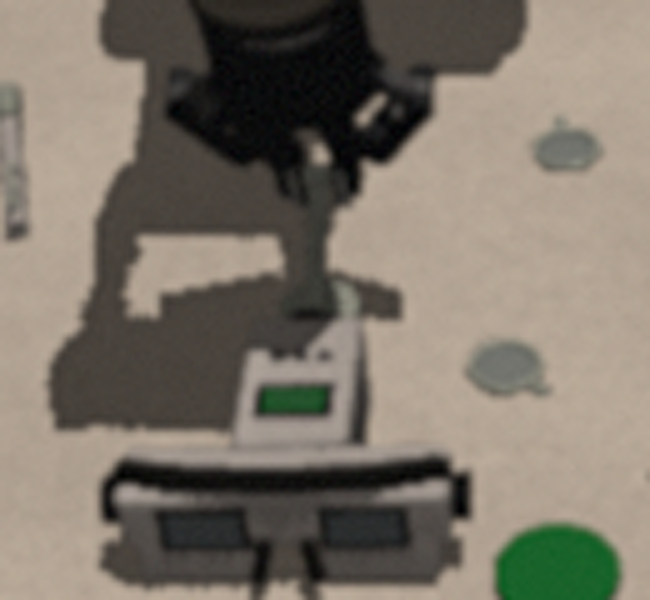

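```bash
python3 - <<'E'
from mv import *
o=get_obs();T=Ro.from_matrix(o['ee_rot'])
h=T.inv().apply(P([-58,0,45])-o['position']);print(h)
for d in np.arange(4,45,4):
    print(d,h-Ro.from_rotvec([0,d,0],degrees=True).apply(h))
E
```

```text
[-75.27   0.09  14.42]
4 [-1.19  0.   -5.22]
8 [ -2.74   0.   -10.33]
12 [ -4.64   0.   -15.33]
16 [ -6.89  -0.   -20.19]
20 [ -9.47   0.   -24.87]
24 [-12.37  -0.   -29.37]
28 [-15.58   0.   -33.65]
32 [-19.08   0.   -37.69]
36 [-22.85   0.   -41.49]
40 [-26.88   0.   -45.01]
44 [-31.14   0.   -48.24]
```

Call:
{"method": "jog_arm", "body": {
  "gripper": [1,1,1,1,1,1,1,1,1,1],
  "xyz": [
    [-1.2,0,-5.2],
    [-2.7,0,-10.3],
    [-4.6,0,-15.3],
    [-6.9,0,-20.2],
    [-9.5,0,-24.9],
    [-12.4,0,-29.4],
    [-15.6,0,-33.6],
    [-19.1,0,-37.7],
    [-22.8,0,-41.5],
    [-22.8,0,-41.5]
  ],
  "delta_rot": [
    [0,4,0],
    [0,8,0],
    [0,12,0],
    [0,16,0],
    [0,20,0],
    [0,24,0],
    [0,28,0],
    [0,32,0],
    [0,36,0],
    [0,36,0]
  ]
}}

```text
time: 13.8
position: [544.0, -159.1, 115.5]
ee_rot: [[-0.531, 0.31, -0.789], [0.173, 0.951, 0.257], [0.83, -0.0, -0.558]]
force: [-2.5, 1.6, 5.8]
gripper_width: 15.5
```

```bash
python3 - <<'E'
from chk import *
from mv import *
o=get_obs();print(o['position'],o['force'],o['torque'],o['joint_positions'])
p=grab_frame('scene');snap(p,'scene9',(254,215))
v,f,Q=pupfit(p,(628,-187,np.radians(-18)));print(v[:2],np.degrees(v[2]),f)
prof(p,v[:2],np.degrees(v[2]),12)
print(fr(-18).inv().apply(o['position']-G), 'exp', knob(1.2), knob(1.15))
T=Ro.from_matrix(o['ee_rot'])
h=T.inv().apply(P([-58,0,45])-o['position']);print(h)
for d in np.arange(1,7):
    print(d,h-Ro.from_rotvec([0,d,0],degrees=True).apply(h))
E
```

```text
[ 544.03 -159.06  115.47] [-2.47  1.56  5.76] [ 0.17  0.57 -0.03] [-22.23  65.01  42.25  -4.45 128.68 -95.12]
[ 632.6  -187.18] -19.484591962083762 1.2561601198619774
-30 2 [59.36 60.27 61.18]
-18 29 [59.49 62.29 64.37]
-6 39 [60.9  62.94 65.4 ]
6 42 [61.13 63.36 66.45]
18 50 [59.61 62.71 65.08]
30 49 [58.13 61.7  63.57]
42 47 [60.36 62.47 64.32]
54 3 [63.51 64.46 64.58]
66 202 [30.63 55.03 76.14]
78 33 [19.14 26.56 74.48]
[-88.81  -0.01 115.47] exp [-83.68   0.   116.56] [-87.22   0.   115.19]
[-75.67   0.04  13.75]
1 [-0.25  0.   -1.32]
2 [-0.53  0.   -2.63]
3 [-0.82  0.   -3.94]
4 [-1.14  0.   -5.24]
5 [-1.49 -0.   -6.54]
6 [-1.85  0.   -7.83]
```

View pics/scene9.png

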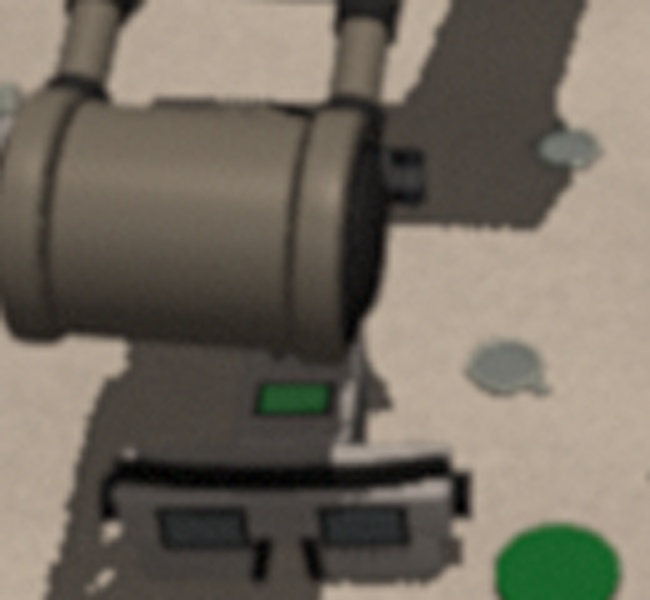

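Call:
{"method": "jog_arm", "body": {
  "gripper": [1,1],
  "xyz": [
    [-0.3,0,-2],
    [-0.5,0,-2.6]
  ],
  "delta_rot": [
    [0,1,0],
    [0,2,0]
  ]
}}

```text
time: 14.1
position: [546.5, -159.8, 116.6]
ee_rot: [[-0.504, 0.31, -0.806], [0.164, 0.951, 0.263], [0.848, 0.0, -0.53]]
force: [-2.1, 0.3, 0.6]
gripper_width: 15.7
```

```bash
python3 - <<'E'
from mv import *
o=get_obs();print(o['position'],o['force'],o['torque'])
print(fr(-18).inv().apply(o['position']-G))
E
```

```text
[ 546.47 -159.83  116.59] [-2.12  0.31  0.61] [ 0.01 -0.04 -0.01]
[-86.26   0.02 116.59]
```

Call:
{"method": "jog_arm", "body": {
  "gripper": [1,1,1],
  "xyz": [
    [-0.3,0,-1.3],
    [-0.5,0,-2.6],
    [-0.5,0,-2.6]
  ],
  "delta_rot": [
    [0,1,0],
    [0,2,0],
    [0,2,0]
  ]
}}

```text
time: 14.48
position: [548.8, -160.6, 117.1]
ee_rot: [[-0.475, 0.31, -0.824], [0.154, 0.951, 0.268], [0.867, 0.0, -0.499]]
force: [-3.5, 1.2, 1.1]
gripper_width: 15.5
```

```bash
python3 - <<'E'
from mv import *
o=get_obs();print(o['position'],o['force'],o['torque'])
print(fr(-18).inv().apply(o['position']-G))
E
```

```text
[ 548.76 -160.59  117.07] [-3.49  1.24  1.06] [-0.03 -0.1   0.01]
[-83.84  -0.   117.07]
```

Call:
{"method": "jog_arm", "body": {
  "gripper": [0.6,0.6,0.6,0.6,0.6,0.6,0.6,0.6],
  "xyz": [
    [-0.3,0,-1.3],
    [0,0,0],
    [0,0,0],
    [0,0,-20],
    [0,0,-50],
    [0,0,-80],
    [-90,0,-120],
    [-130,0,-150]
  ],
  "delta_rot": [
    [0,1,0],
    [0,0,0],
    [0,0,0],
    [0,0,0],
    [0,0,0],
    [0,0,0],
    [0,-10,0],
    [0,-20,0]
  ]
}}

```text
time: 15.48
position: [623.3, -178.6, 187.2]
ee_rot: [[-0.602, 0.324, -0.73], [0.194, 0.946, 0.26], [0.775, 0.014, -0.632]]
force: [0.2, -0.9, 1.0]
gripper_width: 34.1
```

```bash
python3 - <<'E'
from chk import *
o=get_obs();print(o['position'],o['force'],o['ee_rot'])
for n in ['scene','top']:
    p=grab_frame(n);snap(p,n+'10',(254,215) if n=='scene' else (370,200))
    v,f,Q=pupfit(p,(629,-187,np.radians(-18)));print(v[:2],np.degrees(v[2]),f)
    k=Q[(Q[:,0]<-50)&(Q[:,0]>-125)&(abs(Q[:,1])<9)&(Q[:,2]>58)&(Q[:,2]<128)]
    for z in range(60,128,6):
        b=k[(k[:,2]>=z)&(k[:,2]<z+6)]
        if len(b): print(z,len(b),b[:,0].mean(),b[:,0].min(),b[:,0].max(),b[:,1].mean())
E
```

```text
[ 623.3 -178.6  187.2] [ 0.2 -0.9  1. ] [[-0.6  0.3 -0.7]
 [ 0.2  0.9  0.3]
 [ 0.8  0.  -0.6]]
[ 630.7 -187.4] -18.067778258115545 0.5548921568126656
60 9 -64.97498988379823 -68.66509878075969 -62.37751574497889 0.261656397482938
66 9 -65.2254133422714 -69.8294648666017 -61.135678323095334 0.04214292566545577
72 9 -69.68981576388012 -78.13939997535887 -65.63097874310446 2.3987210597360016
78 2 -66.64378883423565 -68.97937782820065 -64.30819984027065 3.7964495448016207
[ 676.  -105.3] -53.73300449749513 6.998639847636174
```

View pics/scene10.png

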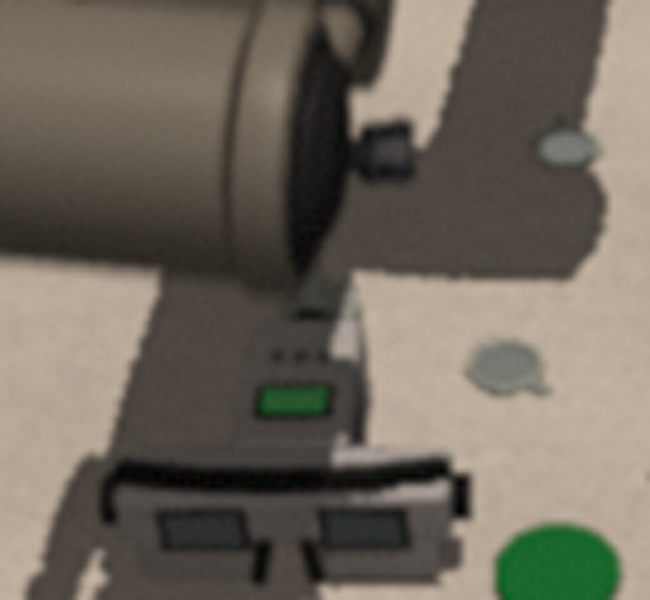

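View pics/top10.png

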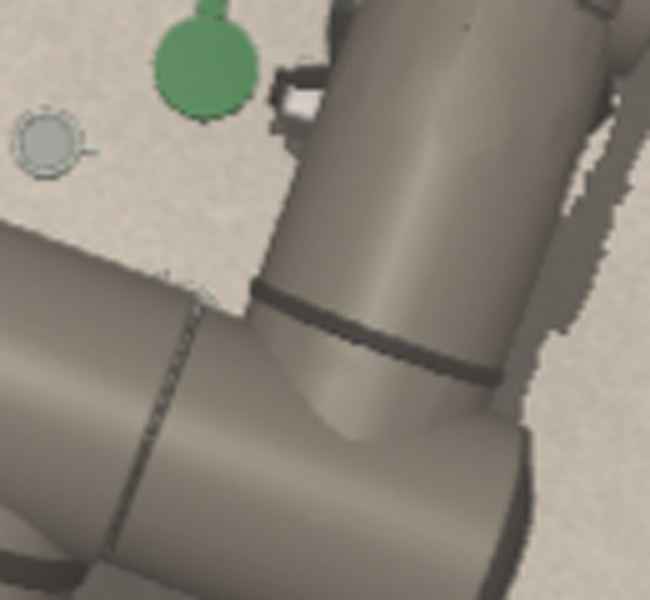

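```bash
python3 - <<'E'
from mv import *
print(rel([[600,-100,250],[520,100,250]],-18,1))
E
```

```text
(array([[ 71.44,  67.43,   2.84],
       [160.11, 230.83, 111.63]]), array([  1.09, -49.91,  -0.46]))
```

Call:
{"method": "jog_arm", "body": {
  "gripper": [0.2,0,0,0,0,0,0,0,0],
  "xyz": [
    [35,34,1],
    [71,67,3],
    [93,108,30],
    [115,149,57],
    [137,190,84],
    [160,231,112],
    [160,231,112],
    [160,231,112],
    [160,231,112]
  ],
  "delta_rot": [
    [0,-9,0],
    [0,-18,0],
    [0,-27,0],
    [0,-36,0],
    [1,-45,0],
    [1,-50,0],
    [1,-50,0],
    [1,-50,0],
    [1,-50,0]
  ]
}}

```text
time: 16.7
position: [521.2, 98.9, 249.6]
ee_rot: [[-0.948, 0.318, 0.001], [0.318, 0.948, -0.003], [-0.002, -0.002, -1.0]]
force: [-0.7, 0.7, 0.2]
gripper_width: 85.6
```

```bash
python3 - <<'E'
from chk import *
o=get_obs();print(o['position'],o['force'],o['ee_rot'])
for n in ['scene','top']:
    p=grab_frame(n);snap(p,n+'11',(254,215) if n=='scene' else (370,190))
    v,f,Q=pupfit(p,(629,-187,np.radians(-18)));print(v[:2],np.degrees(v[2]),f)
    k=Q[(Q[:,0]<-50)&(Q[:,0]>-125)&(abs(Q[:,1])<12)&(Q[:,2]>48)&(Q[:,2]<128)]
    for z in range(48,128,6):
        b=k[(k[:,2]>=z)&(k[:,2]<z+6)]
        if len(b): print(z,len(b),b[:,0].mean(),b[:,0].min(),b[:,0].max(),b[:,1].mean())
E
```

```text
[521.2  98.9 249.6] [-0.7  0.7  0.2] [[-0.9  0.3  0. ]
 [ 0.3  0.9 -0. ]
 [-0.  -0.  -1. ]]
[ 631.  -187.9] -17.61780340588031 0.5373059812835271
48 10 -63.85808772159612 -66.2080881840362 -60.96353196543153 0.011503135478729654
54 15 -57.468234805819 -63.78589388375448 -50.19804304185005 -0.41137343721990505
60 11 -64.33021853583891 -67.09808622037309 -61.60588727815854 0.792488500476663
66 13 -66.86152216825005 -70.33401740770869 -60.97310460713413 0.46953814399996013
72 12 -70.15527694452372 -78.2221391080205 -66.50711726559518 0.9850480608649123
78 11 -72.32993238922178 -75.25320692220097 -69.4781395753288 -0.02718142160433812
84 9 -73.79923181518309 -75.47387051287984 -71.60978493953544 0.33797059427992404
90 9 -74.45421146650216 -78.59430126922504 -72.3515257819981 -0.11764902135750538
96 12 -77.85417466026644 -82.79081224030705 -73.18425485577856 0.74432569442276
102 10 -80.20744856904318 -83.89179038023047 -76.48237712425929 0.7053149067677824
108 10 -82.3785070273013 -85.01262032106746 -78.55573241069892 0.49781605531549394
114 15 -82.13482823158046 -85.6752647040267 -79.486
[... 610 characters left out ...]
802476279 -66.62166000691923 3.204941696952213
84 4 -69.24437086319813 -70.4141237823316 -68.0083700277755 0.5302313550570478
90 2 -72.41064293852716 -73.40871282721496 -71.41257304983938 -0.6498045081154428
96 2 -73.5086428687348 -74.2119484536544 -72.80533728381519 2.0616621844874508
102 1 -75.61622975403372 -75.61622975403372 -75.61622975403372 -2.665128831567897
108 1 -79.45011232313014 -79.45011232313014 -79.45011232313014 7.6635957434444295
114 9 -82.11356023638854 -88.88824765569443 -77.92600973417355 -0.9756407856855271
120 20 -84.91336035996594 -89.51397456427364 -80.85527044705911 -0.15485200975115926
126 2 -82.66211687535011 -83.14269386381581 -82.18153988688441 0.7879879150527097
```

View pics/scene11.png

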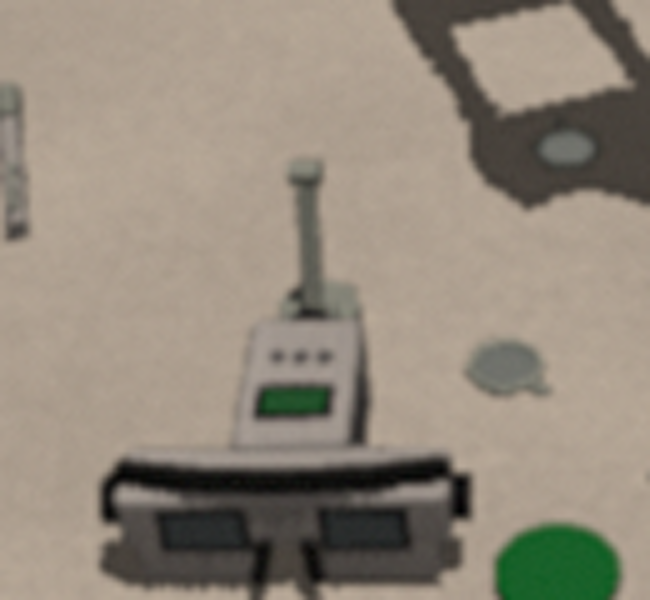

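View pics/top11.png

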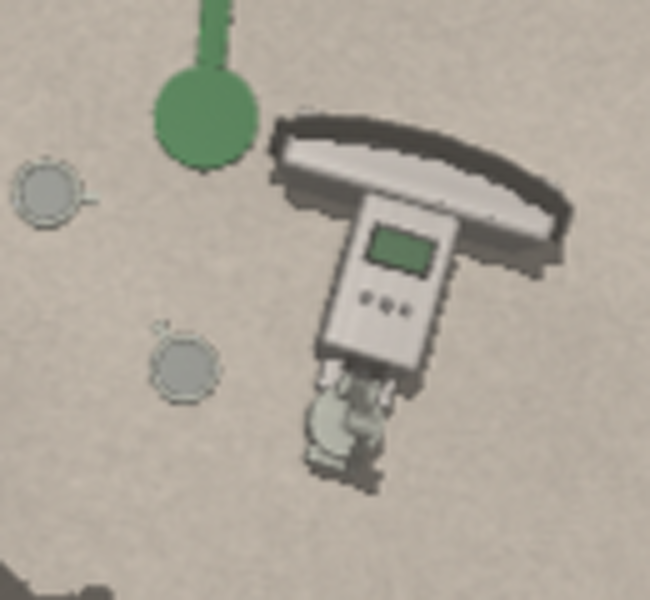

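```bash
sed -i 's/^G=.*;YAW.*/G=np.array([629.5,-187.6,0.]);YAW=-18.0/' mv.py; python3 - <<'E'
from mv import *
print(rel([[600,-80,250],P([0,0,200]),P([0,0,110]),P([0,0,34])],YAW,1))
E
```

```text
(array([[-131.86, -144.23,   -0.44],
       [-194.08, -236.7 ,   49.82],
       [-194.02, -236.5 ,  139.82],
       [-193.96, -236.32,  215.82]]), array([-0.13,  0.04, -0.58]))
```

Call:
{"method": "jog_arm", "body": {
  "gripper": [0,0,0,0,0,0,0,0,0,0],
  "newtons": 50,
  "xyz": [
    [-33,-36,0],
    [-66,-72,0],
    [-99,-108,0],
    [-132,-144,0],
    [-163,-190,20],
    [-194,-236.7,50],
    [-194,-236.6,80],
    [-194,-236.5,110],
    [-194,-236.5,110],
    [-194,-236.5,110]
  ],
  "delta_rot": [
    [0,0,-0.6],
    [0,0,-0.6],
    [0,0,-0.6],
    [0,0,-0.6],
    [0,0,-0.6],
    [0,0,-0.6],
    [0,0,-0.6],
    [0,0,-0.6],
    [0,0,-0.6],
    [0,0,-0.6]
  ]
}}

```text
time: 18.05
position: [630.1, -188.5, 140.7]
ee_rot: [[-0.951, 0.31, 0.001], [0.31, 0.951, -0.003], [-0.002, -0.002, -1.0]]
force: [-0.2, 0.1, 1.1]
gripper_width: 85.4
```

```bash
python3 - <<'E'
from chk import *
from mv import *
o=get_obs();print(o['position'],o['force'],o['joint_positions'],o['gripper_width'])
print(rel([P([0,0,34])],YAW,1))
p=grab_frame('scene');snap(p,'scene12',(254,215))
E
```

```text
[ 630.07 -188.5   140.68] [-0.23  0.14  1.11] [-23.27  38.72  72.82  -0.14  68.33 -95.19] 85.42599681269188
(array([[  1.03,   0.94, 106.68]]), array([-0.14,  0.11, -0.03]))
```

View pics/scene12.png

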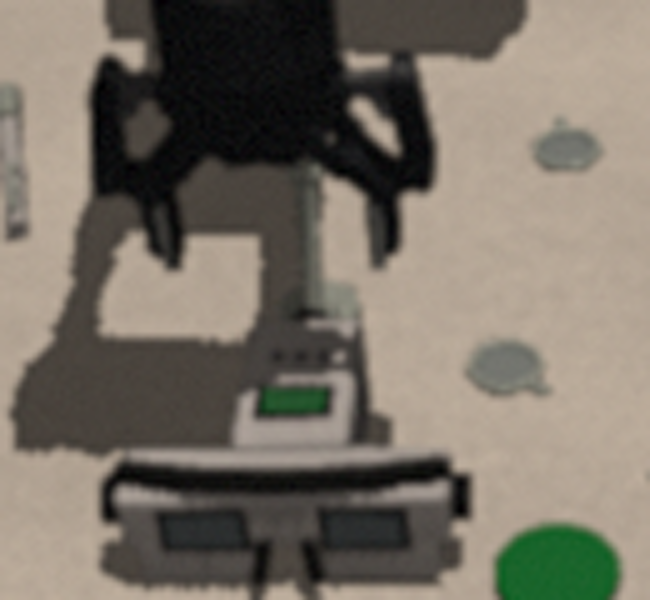

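Call:
{"method": "jog_arm", "body": {
  "gripper": [0,0,0,0,0,0,0,1,1,1],
  "newtons": 50,
  "xyz": [
    [0.5,0.5,25],
    [1,0.9,50],
    [1,0.9,75],
    [1,0.9,95],
    [1,0.9,106],
    [1,0.9,106],
    [1,0.9,106],
    [1,0.9,106],
    [1,0.9,106],
    [1,0.9,106]
  ],
  "delta_rot": [
    [0,0,0],
    [0,0,0],
    [0,0,0],
    [0,0,0],
    [0,0,0],
    [0,0,0],
    [0,0,0],
    [0,0,0],
    [0,0,0],
    [0,0,0]
  ]
}}

```text
time: 19.35
position: [630.3, -187.6, 36.2]
ee_rot: [[-0.951, 0.309, 0.003], [0.309, 0.951, -0.004], [-0.004, -0.002, -1.0]]
force: [-0.3, 0.3, 4.6]
gripper_width: 53.6
```

```bash
python3 - <<'E'
from chk import *
from mv import *
o=get_obs();print(o['position'],o['force'],o['joint_positions'],o['gripper_width'])
print(rel([P([0,0,34])],YAW,1))
p=grab_frame('scene');snap(p,'scene13',(254,215))
v,f,Q=pupfit(p,(630,-187,np.radians(-18)));print(v[:2],np.degrees(v[2]),f)
E
```

```text
[ 630.29 -187.56   36.16] [-0.3   0.31  4.63] [-23.19  45.4   77.97  -0.14  56.36 -95.1 ] 53.59004516723816
(array([[ 0.74, -0.28,  2.16]]), array([-0.14,  0.25, -0.01]))
[ 632.93 -190.49] -16.538390561111292 2.209487270412084
```

View pics/scene13.png

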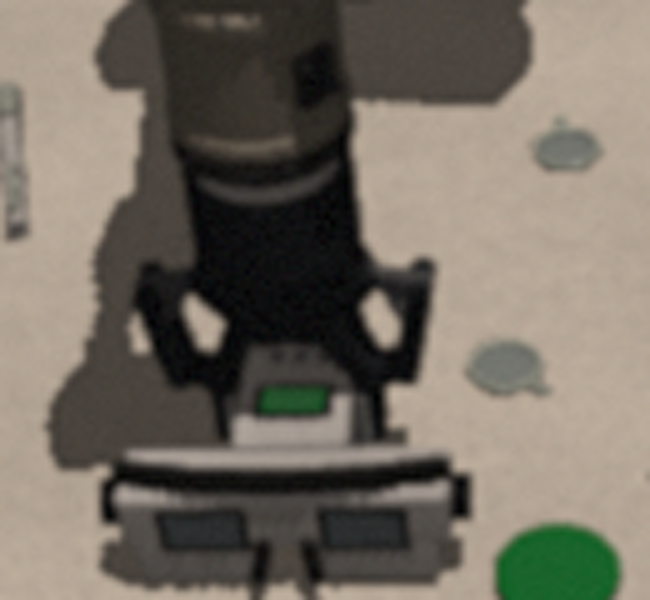

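Call:
{"method": "jog_arm", "body": {
  "gripper": [1,1,1,1,1,1,1],
  "xyz": [
    [0,0,-3],
    [0,0,-8],
    [0,0,-20],
    [0,0,-40],
    [0,0,-60],
    [0,0,-75],
    [0,0,-75]
  ],
  "delta_rot": [
    [0,0,0],
    [0,0,0],
    [0,0,0],
    [0,0,0],
    [0,0,0],
    [0,0,0],
    [0,0,0]
  ]
}}

```text
time: 20.27
position: [630.7, -187.6, 112.8]
ee_rot: [[-0.951, 0.309, 0.006], [0.309, 0.951, -0.005], [-0.007, -0.003, -1.0]]
force: [0.3, -1.6, -6.8]
gripper_width: 53.3
```

```bash
python3 - <<'E'
from chk import *
from mv import *
o=get_obs();print(o['position'],o['force'],o['torque'],o['gripper_width'])
p=grab_frame('scene');snap(p,'scene14',(254,205))
X,_=unproj(p);q=np.c_[fr(-18).inv().apply(X-[630,-187.6,0])]
for a in range(-40,100,8):
    b=q[(q[:,0]>=a)&(q[:,0]<a+8)&(abs(q[:,1])<75)&(q[:,2]>100)&(q[:,2]<170)&((abs(q[:,1])<20)|(a>44))]
    if len(b): print(a,len(b),np.percentile(b[:,2],[5,50,95]), [np.median(b[abs(b[:,1]-y)<15][:,2]) for y in (-55,0,55)])
D=fr(15.6).apply([0.7,0,0])+[637.4,183.4,0]
print(D,rel([[630.3,-100,111],[634,0,111],[637,100,111],[D[0],D[1],111]],15.6,1))
E
```

```text
[ 630.74 -187.58  112.76] [ 0.25 -1.57 -6.81] [ 0.06  0.03 -0.02] 53.30917343405617
-32 8 [136.04 138.56 139.52] [np.float64(nan), np.float64(138.55139484835723), np.float64(nan)]
-24 24 [137.45 139.31 140.51] [np.float64(nan), np.float64(139.47755465720078), np.float64(nan)]
-16 39 [136.47 139.41 141.81] [np.float64(nan), np.float64(139.83777557995617), np.float64(nan)]
-8 43 [136.09 138.94 141.45] [np.float64(nan), np.float64(138.96267108520973), np.float64(nan)]
0 39 [137.41 139.37 168.05] [np.float64(nan), np.float64(139.6590291707839), np.float64(nan)]
8 53 [138.29 140.63 169.71] [np.float64(nan), np.float64(140.66034678354674), np.float64(nan)]
16 44 [138.04 140.2  142.02] [np.float64(nan), np.float64(140.15237632777178), np.float64(nan)]
24 51 [137.2  139.39 140.69] [np.float64(nan), np.float64(139.4602955893701), np.float64(nan)]
32 51 [135.79 138.48 140.26] [np.float64(nan), np.float64(138.50302261832366), np.float64(nan)]
40 40 [136.51 138.24 139.77] [np.float64(nan), np.float64(138.25315770049048), np.float64(nan)]
48 128 [137.27 139.27 140.8 ] [np.float64(138.791132713685
[... 175 characters left out ...]
9.08446331070107)]
64 144 [127.25 148.2  152.41] [np.float64(148.6602549145885), np.float64(151.6311434410759), np.float64(149.00380516548213)]
72 1153 [103.34 129.18 151.93] [np.float64(127.06070459885404), np.float64(130.14175500120322), np.float64(127.9731139155667)]
80 104 [102.28 119.62 151.9 ] [np.float64(120.35898154233615), np.float64(110.15274777109404), np.float64(121.10607734643887)]
88 1 [104.1 104.1 104.1] [np.float64(nan), np.float64(104.10402168577346), np.float64(nan)]
[638.07 183.59   0.  ] (array([[ 26.81,  83.11,   0.15],
       [ 54.21, 179.35,  -0.24],
       [ 82.28, 275.38,  -0.63],
       [107.11, 355.2 ,  -0.96]]), array([ -0.23,   0.24, -33.61]))
  return _methods._mean(a, axis=axis, dtype=dtype,
  ret = ret.dtype.type(ret / rcount)
```

View pics/scene14.png

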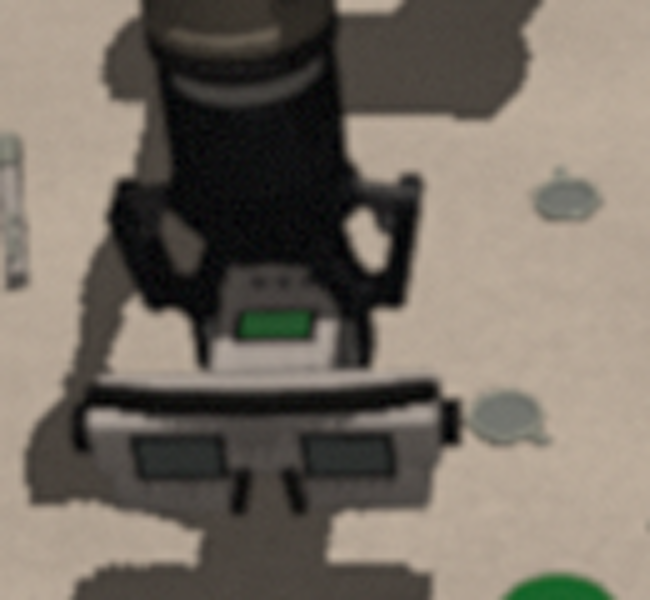

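Call:
{"method": "jog_arm", "body": {
  "gripper": [1,1,1,1,1,1,1,1,1,1],
  "xyz": [
    [7,20,0],
    [16,50,0],
    [27,83,0],
    [40,130,0],
    [54,179,-0.2],
    [67,225,-0.4],
    [82,275,-0.6],
    [95,315,-0.8],
    [104,345,-1],
    [107.1,355.2,-1]
  ],
  "delta_rot": [
    [0,0,-1],
    [0,0,-4],
    [0,0,-8],
    [0,0,-12],
    [0,0,-16],
    [0,0,-20],
    [0,0,-25],
    [0,0,-29],
    [0,0,-32],
    [0,0,-33.6]
  ]
}}

```text
time: 21.58
position: [636.7, 186.6, 109.9]
ee_rot: [[-0.962, -0.273, 0.002], [-0.273, 0.962, -0.004], [-0.001, -0.004, -1.0]]
force: [0.5, -0.5, -6.7]
gripper_width: 53.6
```

Call:
{"method": "jog_arm", "body": {
  "gripper": [1,1,1],
  "xyz": [
    [0,0,0],
    [0,0,0],
    [0,0,0]
  ],
  "delta_rot": [
    [0,0,0],
    [0,0,0],
    [0,0,0]
  ]
}}

```text
time: 21.95
position: [636.8, 185.5, 109.8]
ee_rot: [[-0.962, -0.271, 0.002], [-0.272, 0.962, -0.004], [-0.0, -0.004, -1.0]]
force: [-0.1, 0.3, -7.6]
gripper_width: 53.3
```

```bash
cat > st.py <<'E'
from chk import *
from mv import *
BALL=np.array([565.2,163.2,27]);DY=15.6
D=fr(DY).apply([75+.7,0,0])+BALL;D[2]=42.2
def st():
    o=get_obs();print(o['time'],o['position'],o['force'],o['torque'],o['gripper_width']);print(rel([D],DY,1))
E
python3 - <<'E'
from st import *
st()
for n,c in (('scene',(385,200)),('top',(250,190))):
    p=grab_frame(n);snap(p,n+'15',c,80,60,4.5)
    print(proj(p,[BALL])-np.array(c)+[80,60])
E
```

```text
21.95 [636.76 185.49 109.79] [-0.12  0.29 -7.57] [0.02 0.02 0.04] 53.335005960136996
(array([[-0.74, -1.93, 67.6 ]]), array([-0.25,  0.03,  0.15]))
[[69.36 54.39]]
[[83.49 83.88]]
```

View pics/scene15.png

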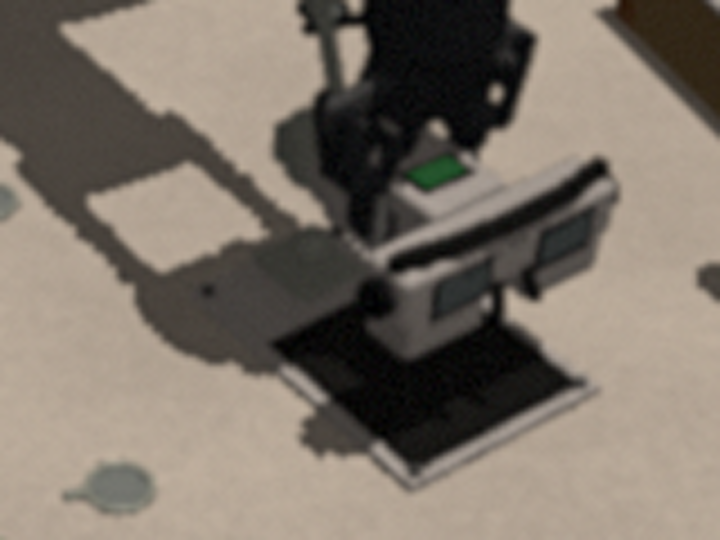

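View pics/top15.png

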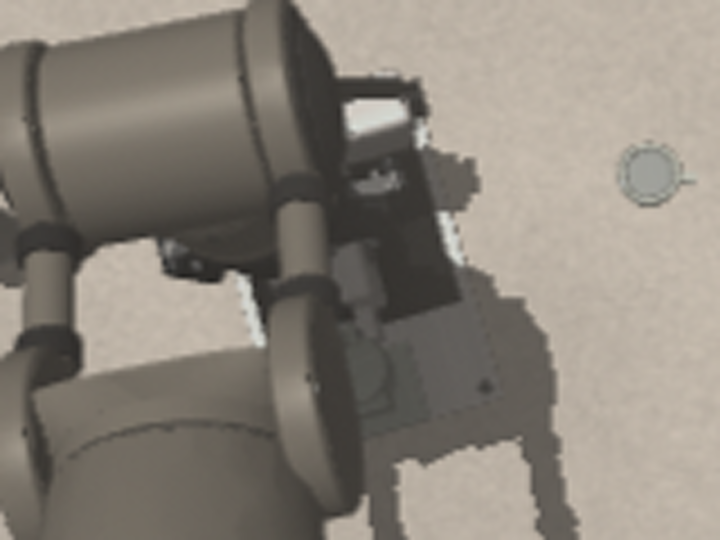

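Call:
{"method": "jog_arm", "body": {
  "gripper": [1,1,1,1,1,1],
  "xyz": [
    [-0.4,-1,7],
    [-0.8,-2,17],
    [-0.8,-2,27],
    [-0.8,-2,34],
    [-0.8,-2,34],
    [-0.8,-2,34]
  ],
  "delta_rot": [
    [-0.2,0,0.1],
    [-0.2,0,0.1],
    [-0.2,0,0.1],
    [-0.2,0,0.1],
    [-0.2,0,0.1],
    [-0.2,0,0.1]
  ]
}}

```text
time: 22.8
position: [638.5, 184.0, 76.2]
ee_rot: [[-0.963, -0.27, 0.002], [-0.27, 0.963, -0.0], [-0.001, -0.001, -1.0]]
force: [0.2, -0.1, -6.3]
gripper_width: 53.4
```

```bash
python3 - <<'E'
from st import *
st()
p=grab_frame('top');snap(p,'top16',(250,190),80,60,4.5)
p=grab_frame('scene');snap(p,'scene16',(385,200),80,60,4.5)
X,_=unproj(p);v0=np.array([637.4,183.4,np.radians(15.6)])
q=fr(15.6).inv().apply(X-[637.4,183.4,0])
m=(q[:,0]>-20)&(q[:,0]<100)&(abs(q[:,1])<90)&(X[:,2]>93)&(X[:,2]<118)
m&=~((q[:,0]<40)&(abs(q[:,1])>27))
r=edgefit(X[m][:,:2],[(-10,45,-27,27),(45,79,-75,75)],list(v0));print(r.x[:2],np.degrees(r.x[2]),r.fun)
E
```

```text
22.8 [638.47 183.97  76.23] [ 0.2  -0.08 -6.26] [-0.05 -0.04 -0.02] 53.409814406228335
(array([[ 0.51, -0.28, 34.03]]), array([-0.05,  0.08,  0.07]))
[638.65 182.57] 14.120339034796467 0.6514988387612624
```

View pics/top16.png

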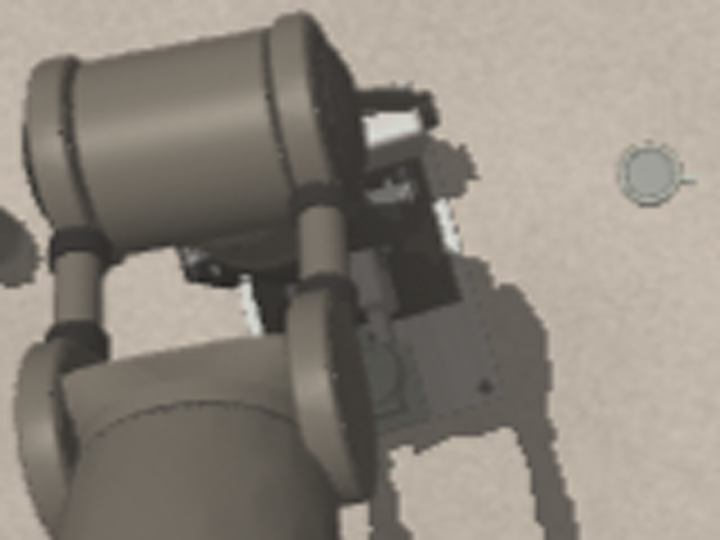

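Call:
{"method": "jog_arm", "body": {
  "gripper": [1,1,1,1,1],
  "xyz": [
    [0.5,-0.3,2],
    [0.5,-0.3,4.5],
    [0.5,-0.3,7],
    [0.5,-0.3,9.5],
    [0.5,-0.3,12]
  ],
  "delta_rot": [
    [0,0,0],
    [0,0,0],
    [0,0,0],
    [0,0,0],
    [0,0,0]
  ]
}}

```text
time: 23.52
position: [638.1, 183.5, 64.2]
ee_rot: [[-0.963, -0.27, 0.002], [-0.27, 0.963, -0.0], [-0.002, -0.001, -1.0]]
force: [-0.3, -0.4, -6.2]
gripper_width: 53.2
```

```bash
python3 - <<'E'
from st import *
st()
E
```

```text
23.525 [638.14 183.54  64.24] [-0.31 -0.44 -6.19] [ 0.01 -0.03 -0.02] 53.23027070906066
(array([[ 0.06,  0.04, 22.04]]), array([-0.05,  0.1 ,  0.07]))
```

Call:
{"method": "jog_arm", "body": {
  "gripper": [1,1,1,1],
  "xyz": [
    [0,0,1.8],
    [0,0,3.6],
    [0,0,5.4],
    [0,0,7]
  ],
  "delta_rot": [
    [0,0,0],
    [0,0,0],
    [0,0,0],
    [0,0,0]
  ]
}}

```text
time: 24.02
position: [638.4, 184.0, 57.4]
ee_rot: [[-0.963, -0.27, 0.003], [-0.27, 0.963, 0.0], [-0.003, -0.0, -1.0]]
force: [0.5, 2.7, -4.4]
gripper_width: 53.4
```

```bash
python3 - <<'E'
from st import *
st()
E
```

```text
24.025 [638.35 183.98  57.45] [ 0.49  2.71 -4.44] [ 0.4  -0.01 -0.21] 53.41075120520549
(array([[ 0.38, -0.33, 15.25]]), array([-0.02,  0.15,  0.06]))
```

Call:
{"method": "jog_arm", "body": {
  "gripper": [1,1,1],
  "xyz": [
    [0,1,0],
    [0,1.2,0.5],
    [0,1.2,1.5]
  ],
  "delta_rot": [
    [0,0,0],
    [0,0,0],
    [0,0,0]
  ]
}}

```text
time: 24.4
position: [638.0, 185.0, 55.9]
ee_rot: [[-0.963, -0.27, 0.002], [-0.27, 0.963, 0.0], [-0.002, -0.0, -1.0]]
force: [-0.4, 0.7, -6.0]
gripper_width: 53.5
```

```bash
python3 - <<'E'
from st import *
st()
E
```

```text
24.4 [638.   184.99  55.85] [-0.44  0.72 -5.97] [ 0.   -0.03  0.05] 53.48319330935269
(array([[ 0.32, -1.4 , 13.65]]), array([-0.03,  0.14,  0.06]))
```

Lateral load is gone; continue down.

Call:
{"method": "jog_arm", "body": {
  "gripper": [1,1,1,1],
  "xyz": [
    [0,0.2,1.5],
    [0,0.2,3],
    [0,0.2,4.5],
    [0,0.2,6]
  ],
  "delta_rot": [
    [0,0,0],
    [0,0,0],
    [0,0,0],
    [0,0,0]
  ]
}}

```text
time: 24.9
position: [638.0, 185.2, 49.7]
ee_rot: [[-0.963, -0.27, 0.002], [-0.27, 0.963, 0.0], [-0.002, -0.001, -1.0]]
force: [0.4, 0.3, -5.5]
gripper_width: 53.3
```

```bash
python3 - <<'E'
from st import *
st()
E
```

```text
24.9 [637.96 185.18  49.74] [ 0.37  0.28 -5.54] [ 0.   -0.04 -0.06] 53.325499444675536
(array([[ 0.31, -1.6 ,  7.54]]), array([-0.03,  0.14,  0.07]))
```

Call:
{"method": "jog_arm", "body": {
  "gripper": [1,1,1,1,1],
  "xyz": [
    [0,0,1.5],
    [0,0,3],
    [0,0,4.5],
    [0,0,6],
    [0,0,6.5]
  ],
  "delta_rot": [
    [0,0,0],
    [0,0,0],
    [0,0,0],
    [0,0,0],
    [0,0,0]
  ]
}}

```text
time: 25.52
position: [637.9, 185.1, 43.1]
ee_rot: [[-0.963, -0.27, 0.002], [-0.27, 0.963, 0.0], [-0.002, -0.0, -1.0]]
force: [-0.3, -0.2, -5.8]
gripper_width: 53.6
```

```bash
python3 - <<'E'
from st import *
st()
E
```

```text
25.525 [637.91 185.13  43.07] [-0.26 -0.24 -5.84] [-0.01  0.02  0.05] 53.55442941725435
(array([[ 0.23, -1.57,  0.87]]), array([-0.03,  0.12,  0.06]))
```

Call:
{"method": "jog_arm", "body": {
  "gripper": [1,1,1],
  "xyz": [
    [0,0,0.5],
    [0,0,1],
    [0,0,1.3]
  ],
  "delta_rot": [
    [0,0,0],
    [0,0,0],
    [0,0,0]
  ]
}}

```text
time: 25.9
position: [638.0, 185.2, 42.2]
ee_rot: [[-0.963, -0.27, 0.003], [-0.27, 0.963, 0.0], [-0.002, -0.001, -1.0]]
force: [-2.5, 0.0, -1.2]
gripper_width: 53.5
```

```bash
python3 - <<'E'
from st import *
st()
E
```

```text
25.9 [637.96 185.2   42.23] [-2.55  0.03 -1.22] [-0.1   0.14 -0.08] 53.505153563916
(array([[ 0.3 , -1.62,  0.04]]), array([-0.03,  0.14,  0.06]))
```

Call:
{"method": "jog_arm", "body": {
  "gripper": [1,1,0.7,0.3,0,0,0],
  "xyz": [
    [0,0,0.3],
    [0,0,0.5],
    [0,0,0.3],
    [0,0,0],
    [0,0,0],
    [0,0,0],
    [0,0,0]
  ],
  "delta_rot": [
    [0,0,0],
    [0,0,0],
    [0,0,0],
    [0,0,0],
    [0,0,0],
    [0,0,0],
    [0,0,0]
  ]
}}

```text
time: 26.78
position: [638.1, 185.2, 42.3]
ee_rot: [[-0.963, -0.27, 0.003], [-0.27, 0.963, 0.0], [-0.003, -0.001, -1.0]]
force: [0.4, -0.1, 0.3]
gripper_width: 85.6
```

Call:
{"method": "jog_arm", "body": {
  "gripper": [0,0,0,0,0,0,0,0,0],
  "xyz": [
    [0,0,-15],
    [0,0,-45],
    [0,0,-85],
    [0,0,-125],
    [0,0,-165],
    [30,-40,-200],
    [60,-90,-200],
    [80,-150,-200],
    [100,-200,-200]
  ],
  "delta_rot": [
    [0,0,0],
    [0,0,0],
    [0,0,0],
    [0,0,0],
    [0,0,0],
    [0,0,0],
    [0,0,0],
    [0,0,0],
    [0,0,0]
  ]
}}

```text
time: 27.9
position: [594.9, -36.4, 243.8]
ee_rot: [[-0.963, -0.27, 0.005], [-0.27, 0.963, -0.0], [-0.005, -0.002, -1.0]]
force: [1.2, 0.5, -0.2]
gripper_width: 85.7
```

```bash
cat > look.py <<'E'
from st import *
import sys
def look(tag):
    for n,c in (('scene',(385,200)),('top',(250,190))):
        p=grab_frame(n);snap(p,n+tag,c,80,60,4.5)
        v,f,Q=pupfit(p,(638,184,np.radians(15.6)),dz=6);print(n,v[:2],np.degrees(v[2]),f)
        for a in range(-140,80,12):
            b=Q[(Q[:,0]>=a)&(Q[:,0]<a+12)&(abs(Q[:,1])<(14 if a>-50 else 6))&(Q[:,2]>20)&(Q[:,2]<140)]
            if len(b): print(a,len(b),np.percentile(b[:,2],[5,50,95]))
E
python3 -c "
from look import *
st();look('17')"
```

```text
27.9 [594.92 -36.44 243.8 ] [ 1.22  0.53 -0.21] [-0.06  0.02  0.01] 85.66317296222508
(array([[-100.  ,  200.54,  201.73]]), array([-0.1 ,  0.27,  0.05]))
scene [638.1  184.31] 15.14208272023581 0.43453430960252504
-104 4 [43.31 44.77 46.2 ]
-92 48 [ 45.4  111.6  129.49]
-80 51 [ 45.89  91.05 106.12]
-68 34 [57.53 68.27 78.65]
-56 9 [63.97 65.96 67.45]
-44 30 [65.25 68.13 70.51]
-32 34 [65.85 68.52 70.8 ]
-20 40 [66.   68.84 71.37]
-8 31 [66.36 68.18 70.48]
4 31 [67.57 69.97 72.4 ]
16 40 [65.64 68.43 71.22]
28 41 [64.81 68.83 70.86]
40 32 [64.88 67.55 69.4 ]
52 22 [66.52 68.92 70.47]
64 54 [40.79 66.76 82.85]
76 113 [27.84 50.17 80.92]
top [636.7  183.52] 15.672273833930568 0.10591170815517309
-104 19 [30.15 37.29 47.41]
-92 39 [ 42.97 122.27 130.25]
-80 26 [ 40.89  49.79 124.35]
-68 19 [46.63 65.36 84.12]
-56 21 [38.79 56.57 66.36]
-44 52 [51.6  66.84 70.56]
-32 49 [64.29 67.94 71.3 ]
-20 45 [65.65 68.49 71.82]
-8 48 [64.32 67.82 71.  ]
4 46 [65.13 69.17 72.86]
16 48 [66.63 69.34 72.52]
28 44 [65.33 67.84 71.21]
40 47 [62.1  65.61 70.42]
52 46 [64.11 68.15 71.58]
64 62 [65.04 69.21 82.22]
76 21 [76.78 80.3  83.42]
```

View pics/scene17.png

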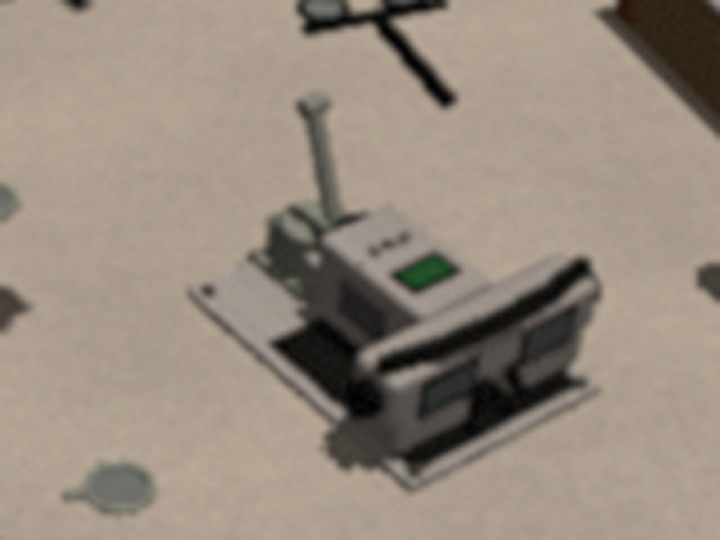

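View pics/top17.png

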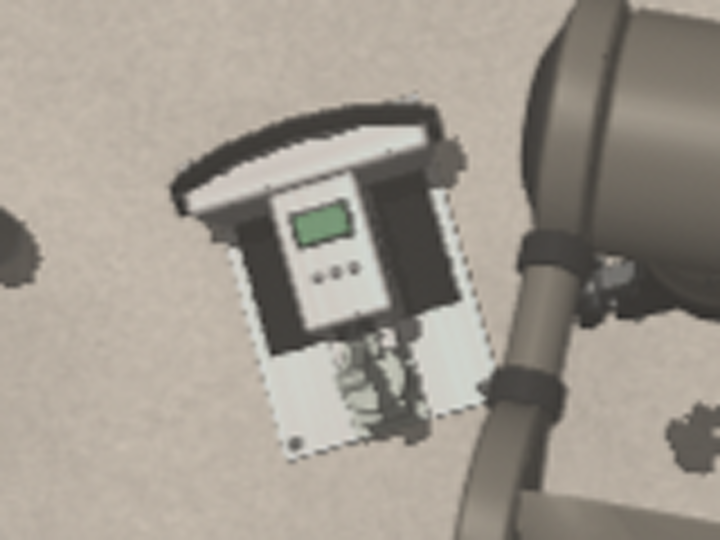

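```bash
cat > press.py <<'E'
from mv import *
GD=np.array([637.2,184.9,6.]);YD=15.6
def tcp(phi,r=72,off=6,sh=0):
    d=np.array([-np.cos(phi),0,np.sin(phi)]);n=np.array([np.sin(phi),0,np.cos(phi)])
    c=np.array([-58,0,45])+r*d+off*n
    return P(c+[11-sh,0,19],GD,YD)
E
python3 - <<'E'
from press import *
a=tcp(1.226,off=12)
print(rel([a+[0,0,90],a+[0,0,60],a],YD,1), a)
E
```

```text
(array([[-40.23, 205.08,  11.23],
       [-40.12, 205.17,  41.23],
       [-39.91, 205.35, 101.23]]), array([-0.17,  0.2 , -0.27])) [579.37 168.75 141.82]
```

Call:
{"method": "jog_arm", "body": {
  "gripper": [1,1,1,1,1,1,1,1,1,1],
  "newtons": 40,
  "xyz": [
    [-10,50,3],
    [-20,100,5],
    [-30,150,8],
    [-40,205,11],
    [-40,205,41],
    [-40,205,50],
    [-40,205,50],
    [-40,205,50],
    [-40,205,50],
    [-40,205,50]
  ],
  "delta_rot": [
    [0,0,0],
    [0,0,-0.3],
    [0,0,-0.3],
    [0,0,-0.3],
    [0,0,-0.3],
    [0,0,-0.3],
    [0,0,-0.3],
    [0,0,-0.3],
    [0,0,-0.3],
    [0,0,-0.3]
  ]
}}

```text
time: 29.25
position: [579.6, 168.2, 193.6]
ee_rot: [[-0.963, -0.269, 0.005], [-0.269, 0.963, -0.002], [-0.004, -0.003, -1.0]]
force: [0.3, -0.3, -0.8]
gripper_width: -0.3
```

```bash
python3 - <<'E'
from press import *
from chk import *
o=get_obs();print(o['position'],o['gripper_width'])
print(rel([tcp(1.226,off=12)],YD,1))
p=grab_frame('scene');snap(p,'scene18',(385,190),80,60,4.5)
E
```

```text
[579.6 168.2 193.6] -0.2893514072729058
(array([[ 0.3,  0.8, 51.8]]), array([-0.2,  0.3, -0. ]))
```

View pics/scene18.png

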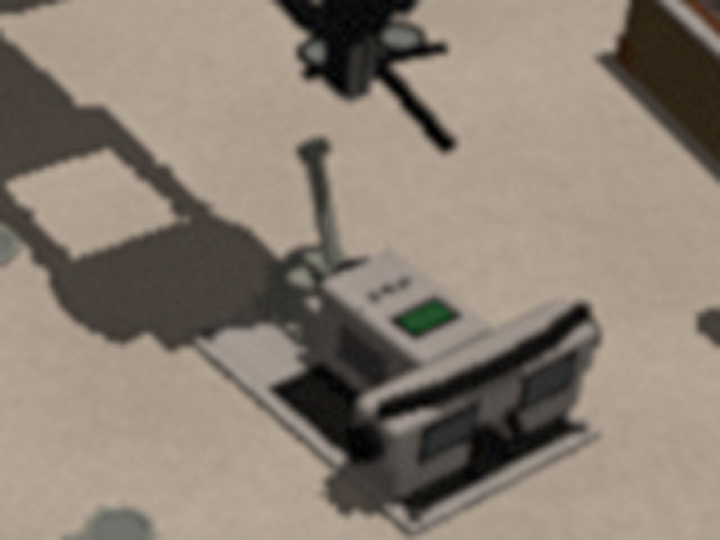

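Call:
{"method": "jog_arm", "body": {
  "gripper": [1,1,1,1],
  "xyz": [
    [0.3,0.8,20],
    [0.3,0.8,40],
    [0.3,0.8,52],
    [0.3,0.8,52]
  ],
  "delta_rot": [
    [0,0,0],
    [0,0,0],
    [0,0,0],
    [0,0,0]
  ]
}}

```text
time: 29.8
position: [578.9, 168.8, 140.8]
ee_rot: [[-0.963, -0.269, 0.003], [-0.269, 0.963, -0.002], [-0.003, -0.003, -1.0]]
force: [-0.0, -0.0, -0.1]
gripper_width: 0.2
```

```bash
python3 - <<'E'
from press import *
o=get_obs();print(o['position'],o['force'])
ph=[1.226,1.15,1.05,.95,.85,.75,.65,.55]
print(rel([tcp(f) for f in ph],YD,1))
E
```

```text
[578.91 168.77 140.76] [-0.04 -0.01 -0.11]
(array([[ 5.22, -0.13,  0.96],
       [10.46, -0.13,  2.57],
       [17.16, -0.12,  5.28],
       [23.55, -0.11,  8.65],
       [29.57, -0.1 , 12.64],
       [35.16, -0.09, 17.21],
       [40.27, -0.08, 22.31],
       [44.84, -0.06, 27.9 ]]), array([-0.16,  0.14, -0.  ]))
```

Call:
{"method": "jog_arm", "body": {
  "gripper": [1,1,1,1,1,1,1,1,1],
  "xyz": [
    [5,0,1],
    [10.5,0,2.5],
    [14,0,4],
    [17,0,5.3],
    [23.5,0,8.6],
    [29.5,0,12.6],
    [35,0,17.2],
    [40,0,22.3],
    [45,0,28]
  ],
  "delta_rot": [
    [0,0,0],
    [0,0,0],
    [0,0,0],
    [0,0,0],
    [0,0,0],
    [0,0,0],
    [0,0,0],
    [0,0,0],
    [0,0,0]
  ]
}}

```text
time: 30.92
position: [535.3, 156.6, 112.2]
ee_rot: [[-0.963, -0.269, 0.003], [-0.269, 0.963, -0.002], [-0.002, -0.003, -1.0]]
force: [0.9, 0.5, 0.1]
gripper_width: 0.1
```

```bash
python3 - <<'E'
from press import *
from chk import *
o=get_obs();print(o['position'],o['force'])
p=grab_frame('scene');snap(p,'scene19',(385,200),80,60,4.5)
ph=[(.55,0),(.45,2),(.35,5),(.25,8),(.15,11),(.08,13),(.026,14)]
print(rel([tcp(f,sh=s) for f,s in ph],YD,1))
E
```

```text
[535.3 156.6 112.2] [0.9 0.5 0.1]
(array([[-1.4, -0.2, -1.4],
       [ 4.6, -0.2,  4.7],
       [10.9, -0.1, 11. ],
       [16.6, -0.1, 17.7],
       [21.7, -0.1, 24.7],
       [24.7, -0.1, 29.6],
       [26.2, -0.1, 33.5]]), array([-0.1,  0. , -0. ]))
```

View pics/scene19.png

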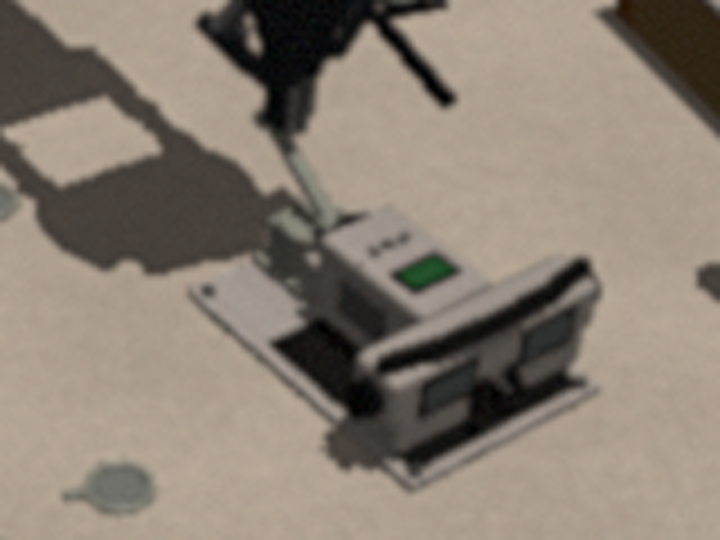

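Handle is following the finger. Continue down.

Call:
{"method": "jog_arm", "body": {
  "gripper": [1,1,1,1,1,1,1,1],
  "xyz": [
    [4,0,4.5],
    [9,0,9],
    [14,0,14.5],
    [18,0,19.5],
    [21.5,0,24.5],
    [24.5,0,29.5],
    [26,0,33],
    [26,0,33.5]
  ],
  "delta_rot": [
    [0,0,0],
    [0,0,0],
    [0,0,0],
    [0,0,0],
    [0,0,0],
    [0,0,0],
    [0,0,0],
    [0,0,0]
  ]
}}

```text
time: 31.98
position: [509.1, 149.2, 77.6]
ee_rot: [[-0.963, -0.269, 0.001], [-0.269, 0.963, -0.002], [0.0, -0.003, -1.0]]
force: [-1.7, 0.4, 2.8]
gripper_width: 0.1
```

```bash
python3 - <<'E'
from press import *
from chk import *
o=get_obs();print(o['position'],o['force'],o['torque'])
p=grab_frame('scene');snap(p,'scene20',(385,200),80,60,4.5)
print(rel([tcp(.026,sh=14)],YD,1))
E
```

```text
[509.1 149.2  77.6] [-1.7  0.4  2.8] [-0.   0.2 -0. ]
(array([[-0.1, -0.1, -0.1]]), array([-0.1, -0. ,  0. ]))
```

View pics/scene20.png

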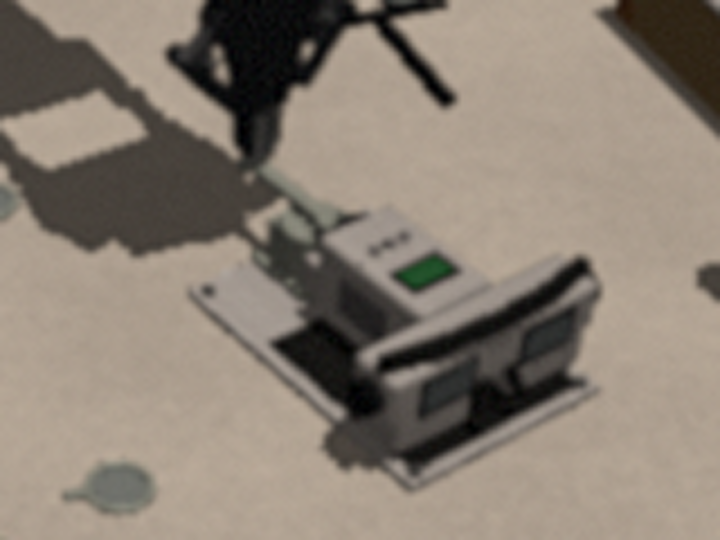

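Now press further in small steps until the stop pushes back.

Call:
{"method": "jog_arm", "body": {
  "gripper": [1,1,1],
  "xyz": [
    [0,0,0.6],
    [0,0,1.2],
    [0,0,1.5]
  ],
  "delta_rot": [
    [0,0,0],
    [0,0,0],
    [0,0,0]
  ]
}}

```text
time: 32.4
position: [509.1, 149.2, 76.9]
ee_rot: [[-0.963, -0.269, 0.001], [-0.269, 0.963, -0.003], [0.0, -0.003, -1.0]]
force: [-3.0, -0.7, 9.4]
gripper_width: 0.0
```

Call:
{"method": "jog_arm", "body": {
  "gripper": [1,1,1],
  "xyz": [
    [0,0,0.8],
    [0,0,1.3],
    [0,0,1.3]
  ],
  "delta_rot": [
    [0,0,0],
    [0,0,0],
    [0,0,0]
  ]
}}

```text
time: 32.78
position: [509.0, 149.2, 76.7]
ee_rot: [[-0.963, -0.269, 0.001], [-0.269, 0.963, -0.003], [-0.0, -0.003, -1.0]]
force: [-3.9, -0.0, 12.0]
gripper_width: -0.2
```

Call:
{"method": "jog_arm", "body": {
  "gripper": [1,1,1,1,1,1,1,1,1,1],
  "xyz": [
    [0,0,-5],
    [0,0,-25],
    [0,0,-60],
    [0,0,-110],
    [0,0,-160],
    [0,-60,-160],
    [0,-120,-160],
    [0,-180,-160],
    [0,-180,-160],
    [0,-180,-160]
  ],
  "delta_rot": [
    [0,0,0],
    [0,0,0],
    [0,0,0],
    [0,0,0],
    [0,0,0],
    [0,0,0],
    [0,0,0],
    [0,0,0],
    [0,0,0],
    [0,0,0]
  ]
}}

```text
time: 34.02
position: [557.1, -23.6, 236.9]
ee_rot: [[-0.963, -0.268, 0.0], [-0.268, 0.963, -0.002], [0.0, -0.002, -1.0]]
force: [-1.1, 0.1, 0.8]
gripper_width: 0.1
```

```bash
python3 -c "
from look import *
st();look('21')"
```

```text
34.025 [557.07 -23.58 236.92] [-1.12  0.12  0.83] [ 0.03 -0.02 -0.04] 0.1010461779636322
(array([[-133.73,  178.18,  194.31]]), array([-0.12, -0.02, -0.03]))
scene [638.76 183.6 ] 14.644593621119562 0.44208549608468467
-140 18 [52.21 57.   60.16]
-128 14 [51.03 54.74 57.85]
-116 14 [51.52 55.53 58.43]
-104 16 [42.97 54.64 57.95]
-92 21 [45.11 53.97 58.18]
-80 12 [48.54 54.56 58.02]
-68 10 [54.77 55.9  58.53]
-56 9 [63.94 65.64 67.82]
-44 32 [65.99 68.14 69.96]
-32 32 [65.54 68.36 70.08]
-20 32 [66.58 68.97 71.21]
-8 29 [66.53 68.33 70.19]
4 39 [67.05 69.23 71.6 ]
16 34 [66.66 69.21 71.08]
28 41 [65.27 68.24 70.5 ]
40 35 [65.71 67.93 71.1 ]
52 20 [66.27 68.55 70.08]
64 81 [36.75 60.1  82.85]
76 87 [25.56 48.43 81.08]
top [636.89 183.81] 15.44616154066014 0.0763978586163794
-140 21 [54.93 58.61 60.32]
-128 17 [52.27 54.77 57.35]
-116 18 [50.95 55.57 58.28]
-104 22 [35.16 55.28 58.72]
-92 19 [45.58 55.88 59.06]
-80 20 [45.55 54.8  57.46]
-68 20 [47.32 55.69 59.03]
-56 23 [38.25 57.97 66.92]
-44 53 [52.73 66.89 71.14]
-32 47 [65.02 67.12 71.44]
-20 49 [65.16 67.97 71.2 ]
-8 44 [64.26 67.27 70.88]
4 49 [65.27 69.04 72.49]
16 46 [66.09 69.31 71.66]
28 44 [64.55 67.97 71.58]
40 46 [62.01 67.02 70.65]
52 49 [65.21 68.25 70.37]
64 58 [65.15 72.65 83.14]
76 20 [78.51 81.78 83.8 ]
```

View pics/scene21.png

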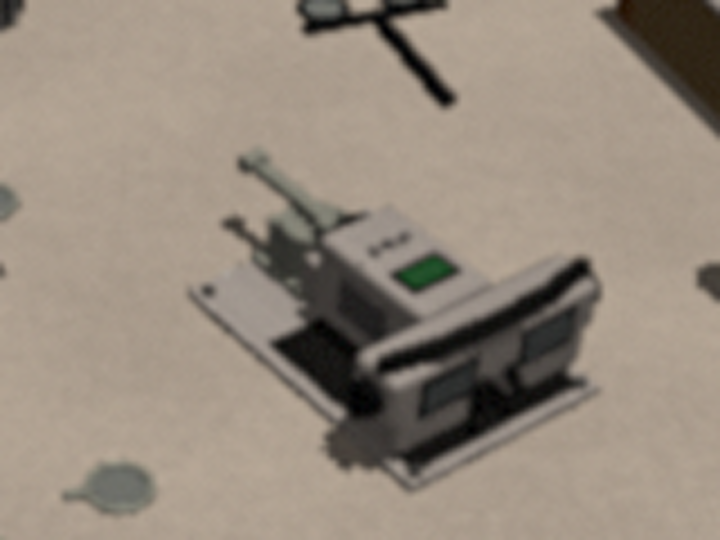

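View pics/top21.png

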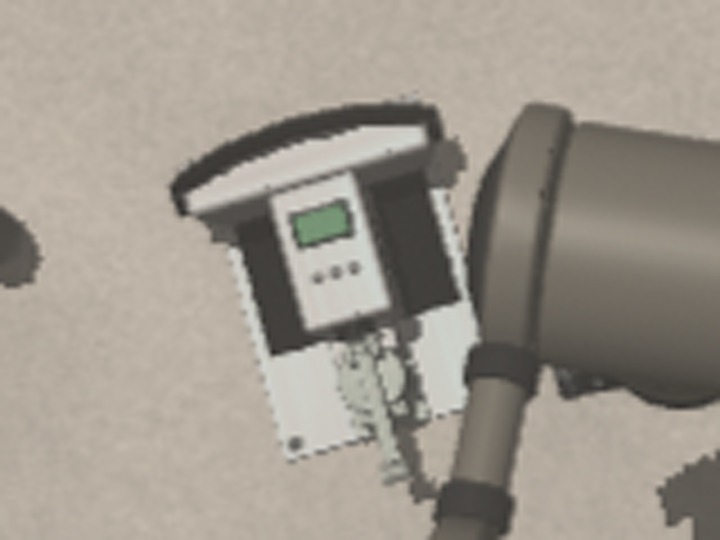

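```bash
python3 - <<'E'
from h import *
p=grab_frame('top');a=cv2.cvtColor(p['frame'],cv2.COLOR_RGB2BGR);b=cv2.imread('pics/top0.png')
for r in masks_of(p,'lens_a')[:4]: print(r['p'],r['xy'])
finish_job()
E
```

```text
0.54 [314.4, 260.1]
the job is handed in; nothing more can be done
```

The pupillometer is on its dock, standing level and locked. I handed the job in at about 34 s of the 72 s allowed. No verdict was reported.

**What went wrong on the way:** my first try at raising the handle gripped the knob too stiffly, so the handle did not turn. It lifted the rear of the pupillometer about 16° nose-down and slid it forward. I put it back level where it had stood, then raised the handle by turning the gripper with it. It stayed level after that, but it was not upright throughout.

**What I did after that:**
- **Handle up:** I raised it to about 1.2 rad.
- **Lift and place:** I gripped the housing, carried it level and lowered the coupler onto the ball. It touched sideways lightly (about 3 N), so I shifted 1 mm and lowered it the rest of the way.
- **Lock:** I pressed the handle down with the closed fingers to its hard stop at about 12 N, then moved clear.

**Last checks:**
- **Position:** the top camera puts the grip point within about 1 mm of the dock's straight-parked position, turned 15.4° against the dock's 15.6°. The scene camera differs by about 2 mm and 1°.
- **Level and feet:** the housing top is level at about 68 mm, which is what four feet on the plate should give. The feet themselves were not seen directly.
- **Handle:** the bar lies flat at about 55 mm along its length, so it is fully down.
- **Other things:** a final detection found only one of the three lenses (the near one), and it was where it started. A second lens looked unmoved in the pictures. I did not re-check the third lens, the paddle or the other objects.

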